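# Fetch the spacer rings from behind the cans and load the coupling sleeve

## Task

Stand the spray can and the oil tin, which block the grey tray, on the black rubber mat; then, with both standing there, take the two steel spacer rings from behind them and drop them flat into the coupling sleeve, the small-hole ring first and the wide-hole ring on top. Finally stand the can and the tin back in the tray, each on the very spot it came from. Keep the can and tin upright throughout, and leave the torch and pliers where they are.

Things in the scene. Friction and masses are not known exactly. Their poses are not given: they have to be found in the camera images.
- can: Spray can, upright: bare-metal cylinder, diameter 50, with a grey band; straight side from 0 to 98 high, then a sloping shoulder and a white cap (diameter 28), 118 high in all; about 0.25 kg. Stands in the tray's front half (-x side of the tray), in front of one of the rings, beside the tin; which of the two stands left varies. Origin: centre of its underside; z up.
- tin: Rectangular oil tin, upright: 44 (its x) by 50 (its y), flat sides 0 to 96 high with a grey band, small black screw cap (diameter 22, off centre by 8 along +y) up to 114; about 0.3 kg. Stands in the tray's front half beside the can. Origin: centre of its underside; z up.
- ring_small: Steel spacer ring lying flat, outer diameter 40, thickness 16, with a SMALL hole of diameter 10; 0.13 kg. Lies in the rear half (+x side) of the tray, close behind the can or the tin (gap 6 to 14), so that there is no room for a gripper above it until they are gone. Origin: centre of its underside; z is the ring's axis.
- ring_wide: Steel spacer ring lying flat, outer diameter 40, thickness 16, with a WIDE hole of diameter 26; 0.08 kg. Lies beside ring_small (centres about 100 apart), close behind the other of can and tin. Origin: centre of its underside; z is the ring's axis.
- caddy: Grey sheet-steel tray, fixed to the bench: 140 (its x) by 245 (its y), rim 14 high, walls and floor 4 thick, so that things in it stand 4 above the bench. Origin: centre of its underside; its x points away from the robot towards the rings' row (about x = +21), the can and tin stand at about x = -32, both rows at about y = +50 and -50.
- mat: Black rubber mat, fixed, flat on the bench to the right or the left of the tray: 200 (its x) by 130 (its y), 3 thick. Origin: centre of its underside.
- sleeve: Aluminium coupling sleeve, fixed upright, across the tray from the mat: flange diameter 96, 6 thick, with a tube open at the top. Rim 44 above the bench; outer diameter 53, flaring to 59 in the top 4; bore 43 (mouth about 48), bore floor 6 above the bench. The two rings stack in it; the upper ends 6 below the rim. Origin: centre of its underside; z up along the bore.
- torch: Bystander: black pocket torch lying on the bench to the left of and beyond the tray, 115 long, 36 high. Origin: under its middle on the bench; x points along it towards the lamp head.
- pliers: Bystander: steel pliers lying flat to the right of and beyond the tray, about 180 long, 12 high. Origin: under the joint region on the bench; x points towards the jaws.

How it is judged:
By the outcome, as a careful person would: the job done as asked, in the order asked, and still so for the second after the job is handed in, with the robot touching nothing.
It also fails if it takes over 136 s, if anything falls off the work surface, if the arm or the gripper's body presses on something with over 40 N, if the wrist force passes 120 N, or if a joint passes its speed limit or range.

## Robot

A 6-joint arm with a two-finger parallel gripper is mounted at the origin on the work surface. World frame = base frame: x ahead of the robot, y to its left, z up, the work surface at z = 0. Lengths are in m, angles in rad, forces in N, time in s.
With the tool pointing down it reaches from about 0.3 to 0.775 m from the base axis. Payload 14.6 kg.
Tool frame: the origin (TCP) lies on the front face of the gripper's body, between the roots of the fingers; the fingertips stand 97 mm ahead of it and the grasp point (between the pads) lies 78 mm ahead of it; z points along the fingers, x is the direction in which the jaws open and shut, and the axes are right-handed (so a half turn about z gives the same grasp; the last joint's range is limited). The gripper opens to 94 mm and grips with 3 to 60 N. Pads are 16 mm wide; open, the fingers measure 119 mm over their backs; the gripper's body (75 mm by 177 mm) begins 78 mm behind the grasp point.
Start: joints at [-1.18, 0.3, 1.521, -0, 1.321, -0.067], TCP at [0.243, -0.493, 0.303] pointing down, gripper open.
Joint ranges: [-3.03, 3.03], [-0.79, 2.21], [0.23, 2.52], [-1.04, 4.18], [0, 3.07], [-2.55, 2.55]. Speed limits (rad/s): [2.22, 2.22, 2.57, 3.14, 3.14, 3.14].

## Interface

Orientations are given as [roll, pitch, yaw] about the fixed x, y, z axes, in that order (R = Rz(yaw) Ry(pitch) Rx(roll)).
In Python, from station import sensors, camera, ctrl gives the robot as it stands.
- The arm moves only by the tool move_arm, never from a script. Its argument "rows" is text: rows parted by semicolons, each of 6 numbers parted by spaces: the shift along the tool's x, y, z in mm, then the turn, a rotation vector about the tool's x, y, z in rad. In form: x y z wx wy wz; .... A call has 1 to 20 rows; each row shifts and turns the pose as measured when the row begins, along the tool's axes as they then stand; what a row does not reach is not made up. A row lasts 1/8 s, in which the tool goes at most 62.5 mm and 10.7 degrees, less where a joint would pass 70% of its speed; a pose out of reach is approached as far as the arm can. A call with a gripper value outside its range is refused whole. "grip" is the opening, from -1 (shut) to 1 (fully open), set as the call begins (left out, the last holds). The fingers move at their own pace and stop on an object; "newtons" is the grip in N (left out, the last holds). Time passes only in rows, so rows that do not move let the fingers close. It gives the time, the measured TCP pose, the force and the opening at its end, in the units of the state.
- sensors.get_obs(): the state, without advancing time (a new reading comes with each control period).
- camera(name): name is "scene" or "top" or "wrist"; returns a dict with "color" (400x640x3 uint8, blue, green, red), "z_map" (400x640 float32, m along the optical axis (not along the pixel's ray), 0 where there is no reading), "mtx" (3x3 intrinsics, pixels), "position" and "attitude" of the camera in the world; the wrist camera has in their place "hand_eye" (4x4, takes a point from camera to tool coordinates, whose origin is the TCP and whose axes are the tool frame's). Camera axes: x right, y down, z forward; pixel columns grow to the right and rows downward; lengths in m; the calibration is good to about 2 mm. A picture is of the moment at which its call begins: read the wrist's pose just before it.
- ctrl.hand_in(): hands the job in, once; it reports no verdict.
The state is a dict: "time_s": time; "qpos": joint angles; "joint_vel": joint speeds; "tau": joint torques, N m; "ee_pos": TCP position; "eef_rot": TCP orientation; "force": force on the tool from outside, world axes, zero at the start; "moment": the same for the moment, N m; "grip_width": finger opening in m.
Only numpy, scipy, OpenCV 4.12 (cv2) and the standard library are available. Lean on these libraries where they do the work, as an engineer would, in place of code of your own. Each camera call takes 0.05 s, during which the arm holds its last target.

## Working session

There is one attempt and no reset: what is moved stays moved. The work goes in short steps, Python scripts to look and compute and a tool call to move; the robot and the scene stay as the last step left them, time stands still between calls to the robot, and variables do not carry over. Pictures are saved under pics/ and viewed, and the job is handed in when it is done.

Besides the shell and the picture viewer there is one more tool, called after "Request:" as a command line: name --argument value ..., lists and objects as JSON in quotes. move_arm: Moves the arm, as the interface text tells. Its arguments: {"type":"object","properties":{"rows":{"type":"string"},"grip":{"type":"number"},"newtons":{"type":"number"}},"required":["rows"]}

```bash
ls; mkdir -p pics; python3 - <<'E'
from station import sensors,camera
import cv2,numpy as np
print(sensors.get_obs())
for n in("scene","top","wrist"):
    c=camera(n); cv2.imwrite(f"pics/a_{n}.png",c["color"])
    print(n,{k:v for k,v in c.items() if k not in("color","z_map")}, (c["z_map"]>0).mean())
E
```

```text
pics
{'time_s': 0.0, 'qpos': array([-1.17961274e+00,  3.00489077e-01,  1.52160728e+00, -9.99556821e-06,
        1.32070025e+00, -6.66306956e-02]), 'joint_vel': array([ 0.00011172, -0.00086742, -0.00011349,  0.00223325,  0.00159951,
       -0.00071053]), 'tau': array([ 2.43928662e-03, -5.31801689e+01, -3.52733517e+01,  7.08929077e-02,
        2.44234217e-02, -7.37273103e-05]), 'ee_pos': array([ 0.24301407, -0.49322459,  0.30206532]), 'eef_rot': array([-3.14152215e+00,  1.20192915e-03, -1.11297952e+00]), 'force': array([-0.00397349,  0.3775791 , -0.40008428]), 'moment': array([-0.01933978, -0.01369561, -0.0549382 ]), 'grip_width': 0.09392034426095083}
scene {'mtx': array([[404.56786039,   0.        , 316.56410827],
       [  0.        , 404.56786039, 199.74077571],
       [  0.        ,   0.        ,   1.        ]]), 'position': array([ 1.04355574, -0.1787054 ,  0.68411685]), 'attitude': array([-2.44936598,  0.01231342,  1.1957317 ])} 0.99607421875
top {'mtx': array([[383.64334685,   0.        , 323.45434545],
       [  0.        , 383.64334685, 194.19922098],
       [  0.        ,   0.        ,   1.        ]]), 'position': array([0.5225337 , 0.01564009, 0.97089997]), 'attitude': array([-3.10021621e+00, -1.03377941e-03, -1.57143272e+00])} 0.99598046875
wrist {'mtx': array([[332.70482925,   0.        , 314.64880377],
       [  0.        , 332.70482925, 199.14149704],
       [  0.        ,   0.        ,   1.        ]]), 'hand_eye': array([[ 9.99999238e-01,  7.68312968e-04, -9.66550008e-04,
         3.95140387e-04],
       [-5.03590358e-04,  9.68535866e-01,  2.48873508e-01,
        -7.23358508e-02],
       [ 1.12735109e-03, -2.48872832e-01,  9.68535514e-01,
        -8.26278112e-02],
       [ 0.00000000e+00,  0.00000000e+00,  0.00000000e+00,
         1.00000000e+00]])} 0.9957265625
```

View pics/a_scene.png

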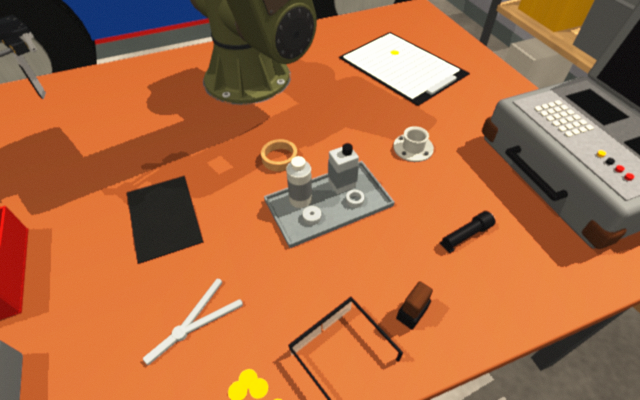

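View pics/a_top.png

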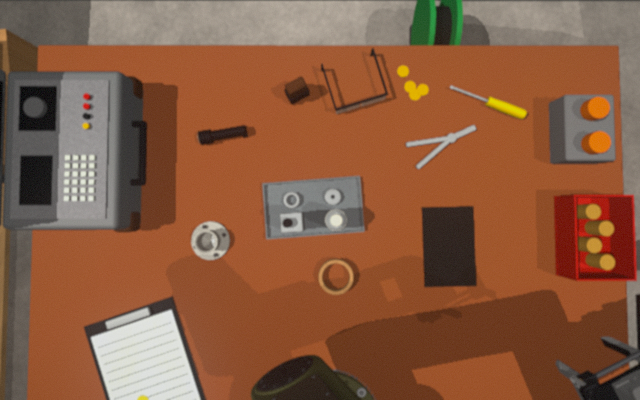

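The scene view shows the can (299,180) with the small-hole ring (312,214) behind it, and the tin (343,168) with the wide ring (355,198). In the top view the mat is at (450,246), the sleeve at (210,240), the tray at (314,207), and a wooden ring lies in front of the tray at (337,276).

```bash
cat > h.py <<'E'
import numpy as np,cv2
from scipy.spatial.transform import Rotation as Ro
from station import sensors,camera
def cam(n,save=None):
    o=sensors.get_obs(); c=camera(n)
    if n=="wrist":
        T=np.eye(4);T[:3,:3]=Ro.from_euler("xyz",o["eef_rot"]).as_matrix();T[:3,3]=o["ee_pos"]
        T=T@c["hand_eye"]; c["R"]=T[:3,:3];c["p"]=T[:3,3]
    else:
        c["R"]=Ro.from_euler("xyz",c["attitude"]).as_matrix();c["p"]=np.array(c["position"])
    if save: cv2.imwrite(f"pics/{save}.png",c["color"])
    return c
def ray(c,uv):
    uv=np.atleast_2d(uv).astype(float)
    d=np.c_[uv,np.ones(len(uv))]@np.linalg.inv(c["mtx"]).T@c["R"].T
    return d
def plane(c,uv,z):
    d=ray(c,uv); return c["p"]+d*((z-c["p"][2])/d[:,2])[:,None]
def proj(c,P):
    q=(np.atleast_2d(P)-c["p"])@c["R"]; q=q@c["mtx"].T; return q[:,:2]/q[:,2:]
def cloud(c):
    h,w=c["z_map"].shape; u,v=np.meshgrid(np.arange(w),np.arange(h))
    d=ray(c,np.c_[u.ravel(),v.ravel()]); return (c["p"]+d*c["z_map"].ravel()[:,None]).reshape(h,w,3)
def tri(obs): # list of (cam,uv)
    A=np.zeros((3,3));b=np.zeros(3)
    for c,uv in obs:
        d=ray(c,uv)[0];d/=np.linalg.norm(d);M=np.eye(3)-np.outer(d,d);A+=M;b+=M@c["p"]
    return np.linalg.solve(A,b)
E
python3 - <<'E'
from h import *
c=cam("top"); P=cloud(c)
np.set_printoptions(precision=4,suppress=True)
for n,uv,z in [("mat",[(423,207),(473,206),(476,285),(425,286)],.003),("tray",[(263,183),(361,177),(366,231),(267,238)],.014),("sleeve",[(211,240)],.044),("tin",[(291,222)],.1),("can",[(337,219)],.122),("rw",[(291,199)],.02),("rs",[(333,197)],.02),("tape",[(337,276)],.02),("torch",[(222,134)],.02)]:
    print(n,plane(c,uv,z)); print("   depth",[P[v,u] for u,v in uv])
I=c["color"][150:300,180:490]; cv2.imwrite("pics/b.png",cv2.resize(I,None,fx=2.5,fy=2.5,interpolation=cv2.INTER_CUBIC))
E
```

```text
mat [[ 0.5301 -0.2364  0.003 ]
 [ 0.5326 -0.3627  0.003 ]
 [ 0.335  -0.3668  0.003 ]
 [ 0.3327 -0.2392  0.003 ]]
   depth [array([ 0.5302, -0.2373, -0.0004]), array([ 0.5326, -0.3632,  0.0015]), array([ 0.3344, -0.3681, -0.0002]), array([ 0.333 , -0.2388,  0.0045])]
tray [[ 0.5902  0.1657  0.014 ]
 [ 0.6051 -0.0793  0.014 ]
 [ 0.4705 -0.0911  0.014 ]
 [ 0.4533  0.1549  0.014 ]]
   depth [array([0.5912, 0.1677, 0.0012]), array([ 0.6064, -0.0807, -0.0003]), array([ 0.4698, -0.0926,  0.0006]), array([0.4532, 0.1551, 0.0127])]
sleeve [[0.4508 0.2852 0.044 ]]
   depth [array([0.4478, 0.2967, 0.0047])]
tin [[0.4956 0.0883 0.1   ]]
   depth [array([0.4961, 0.0869, 0.1163])]
can [[ 0.5028 -0.0151  0.122 ]]
   depth [array([ 0.5027, -0.0153,  0.1165])]
rw [[0.55   0.0951 0.02  ]]
   depth [array([0.5506, 0.0966, 0.0018])]
rs [[ 0.5549 -0.009   0.02  ]]
   depth [array([ 0.5554, -0.0094,  0.005 ])]
tape [[ 0.3606 -0.0186  0.02  ]]
   depth [array([ 0.357 , -0.0193, -0.0007])]
torch [[0.7125 0.2678 0.02  ]]
   depth [array([0.7106, 0.2653, 0.0294])]
```

View pics/b.png

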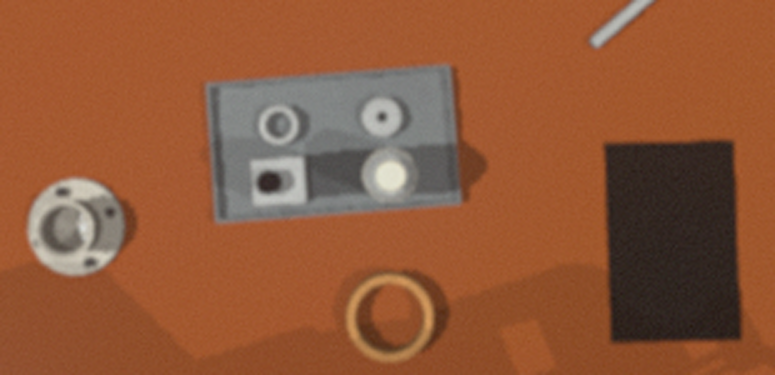

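View pics/a_wrist.png

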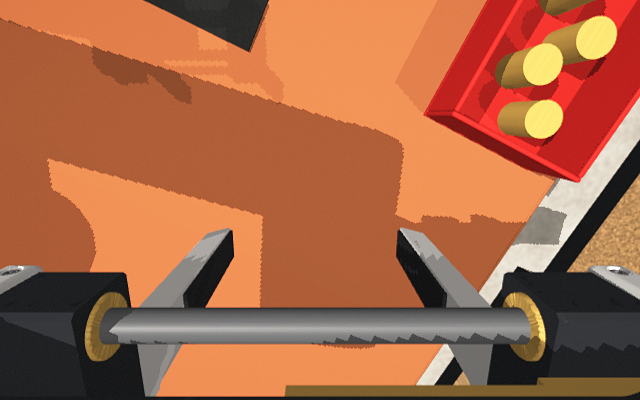

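Request:
move_arm --rows "0 0 -30 0 0 0.1;0 0 -30 0 0 0.1;0 0 -30 0 0 0.1;0 0 -10 0 0 0.1;0 0 0 0 0 0"

```text
time_s: 0.82
ee_pos: [0.243, -0.4932, 0.4041]
eef_rot: [3.14, 0.003, -1.524]
force: [-0.6, -0.2, -0.2]
grip_width: 0.094
```

Request:
move_arm --rows "-43 -20 0 0 0 0;-43 -20 0 0 0 0;-43 -20 0 0 0 0;-43 -20 0 0 0 0;-43 -20 0 0 0 0;-43 -20 0 0 0 0;-43 -20 0 0 0 0;-43 -20 0 0 0 0;-43 -20 0 0 0 0;-43 -20 0 0 0 0;-43 -20 0 0 0 0;-39 -20 0 0 0 0;0 0 0 0 0 0"

```text
time_s: 2.45
ee_pos: [0.455, 0.0501, 0.3963]
eef_rot: [3.131, 0.011, -1.49]
force: [-0.5, -1.0, -0.5]
grip_width: 0.094
```

```bash
python3 - <<'E'
from h import *
import pickle
o=sensors.get_obs();print(o["ee_pos"],o["eef_rot"],o["qpos"])
c=cam("wrist","w1");pickle.dump(c,open("w1.pkl","wb"))
E
```

```text
[0.45499962 0.05005429 0.39627842] [ 3.13095253  0.01126274 -1.48965777] [0.02547647 0.03558166 1.6127488  0.01067613 1.50451681 1.51430728]
```

View pics/w1.png

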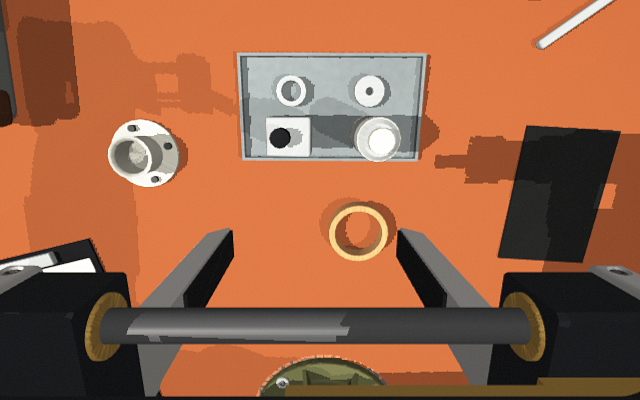

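The wrist view shows the tray (240–428, 53–160), with the wide ring at (291,91) behind the tin (288,137) and the small ring at (369,91) behind the can (378,138). The sleeve is at (135,152) and the mat at (560,195).

```bash
cat >> h.py <<'E'
def go(x,y,z,yaw,q=True):
    o=sensors.get_obs(); R=Ro.from_euler("xyz",o["eef_rot"])
    Rt=Ro.from_euler("xyz",[np.pi,0,yaw])
    d=R.inv().apply(np.array([x,y,z])-o["ee_pos"])*1000; w=(R.inv()*Rt).as_rotvec()
    if q: print("at",o["time_s"],o["ee_pos"].round(4),o["eef_rot"].round(4),"shift",d.round(1),"turn",w.round(4),"F",o["force"].round(1))
    return d,w
E
python3 - <<'E'
from h import *
go(.49,.035,.32,-1.51)
E
```

```text
at 2.5 [0.4546 0.049  0.3963] [ 3.1308  0.011  -1.4909] shift [ 17.6 -34.9  75.8] turn [0.0109 0.0109 0.0191] F [ 0.6 -0.9 -0.3]
```

Request:
move_arm --rows "4.5 -9 19 0.011 0.011 0.019;4.5 -9 19 0 0 0;4.5 -9 19 0 0 0;4.5 -9 19 0 0 0;0 0 0 0 0 0;0 0 0 0 0 0"

```text
time_s: 3.25
ee_pos: [0.4904, 0.0273, 0.3177]
eef_rot: [3.141, -0.001, -1.508]
force: [-0.3, -0.7, 0.8]
grip_width: 0.0938
```

```bash
python3 - <<'E'
from h import *
import pickle
go(.49,.035,.32,-1.51)
c=cam("wrist","w2");pickle.dump(c,open("w2.pkl","wb"))
E
```

```text
at 3.25 [0.4904 0.0273 0.3177] [ 3.1412e+00 -1.3000e-03 -1.5083e+00] shift [-7.7 -0.1 -2.3] turn [ 0.0004 -0.0013  0.0017] F [-0.3 -0.7  0.8]
```

View pics/w2.png

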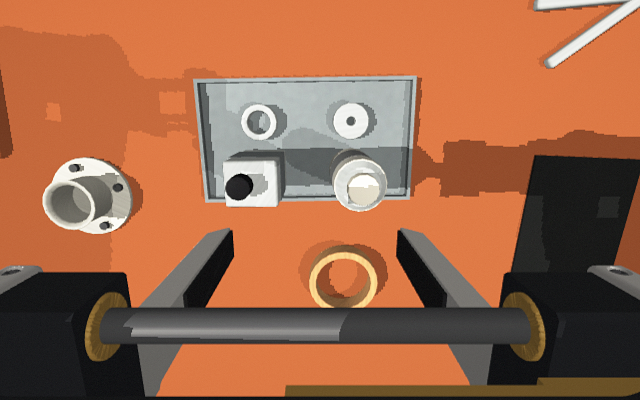

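```bash
python3 - <<'E'
from h import *
import pickle
for n,(a,b,x0,x1) in {"w1":(45,170,230,435),"w2":(70,215,190,420)}.items():
    c=pickle.load(open(n+".pkl","rb"))
    I=cv2.resize(c["color"][a:b,x0:x1],None,fx=3.45,fy=3.45,interpolation=cv2.INTER_NEAREST)
    cv2.imwrite(f"pics/{n}c.png",I)
E
```

```text
(no output)
```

View pics/w2c.png

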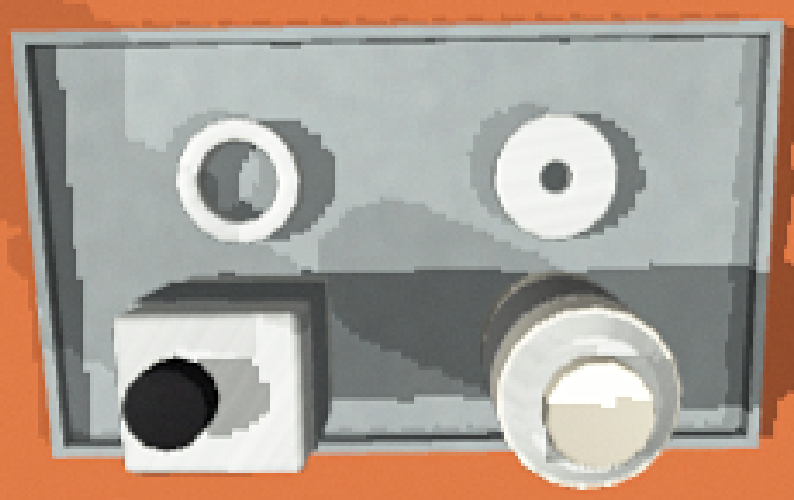

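View pics/w1c.png

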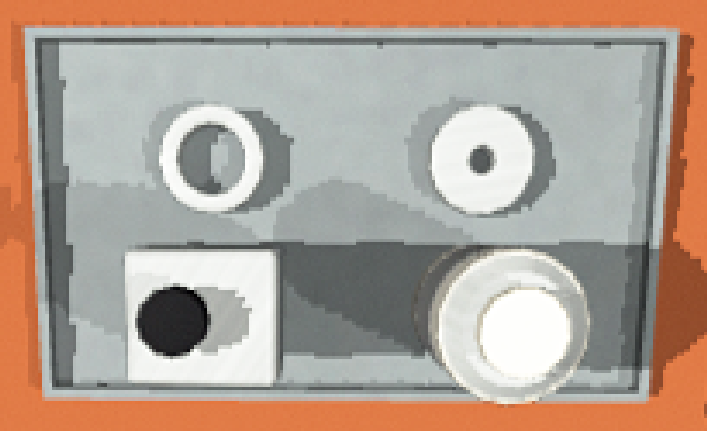

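```bash
cat > m.py <<'E'
from h import *
import pickle
np.set_printoptions(precision=4,suppress=True)
def blob(c,box,lo,hull=True):
    x0,y0,x1,y1=box; I=c["color"][y0:y1,x0:x1].astype(int)
    m=((I.min(2)>lo)).astype(np.uint8); m=cv2.resize(m*255,None,fx=4,fy=4,interpolation=cv2.INTER_LINEAR)>127
    cs,_=cv2.findContours(m.astype(np.uint8),cv2.RETR_EXTERNAL,cv2.CHAIN_APPROX_NONE)
    k=max(cs,key=cv2.contourArea)
    if hull:k=cv2.convexHull(k)
    return (k[:,0].astype(float)+.5)/4-.5+[x0,y0]
def circ(P): # fit circle xy
    x,y=P[:,0],P[:,1];s=np.linalg.lstsq(np.c_[2*x,2*y,np.ones(len(x))],x*x+y*y,rcond=None)[0]
    return s[0],s[1],np.sqrt(s[2]+s[0]**2+s[1]**2)
E
python3 - <<'E'
from m import *
C={n:pickle.load(open(n+".pkl","rb")) for n in("w1","w2")}
B={"rw":{"w1":(270,70,312,108),"w2":(238,98,280,142)},"rs":{"w1":(350,70,390,110),"w2":(330,98,372,142)},"tin":{"w1":(262,112,313,160),"w2":(218,158,282,210)},"can":{"w1":(352,112,404,164),"w2":(330,155,390,214)}}
Z={"rw":.02,"rs":.02,"tin":.1}
for o in("rw","rs","tin"):
    ob=[]
    for n,c in C.items():
        k=blob(c,B[o][n],200 if o!="tin" else 222)
        if o=="tin":
            (cx,cy),wh,a=cv2.minAreaRect(plane(c,k,.1)[:,:2].astype(np.float32)*1000); print(o,n,cx,cy,wh,a); ob.append((c,proj(c,[cx/1e3,cy/1e3,.1])[0]))
        else:
            r=circ(plane(c,k,.02)); print(o,n,np.array(r)); ob.append((c,proj(c,[r[0],r[1],.02])[0]))
    print("  tri",tri(ob))
# grey values across can
for n,c in C.items():
    x0,y0,x1,y1=B["can"][n]; 
    for y in range(y0,y1,6): print(n,y,c["color"][y,x0:x1:2].min(1))
E
```

```text
rw w1 [0.5494 0.094  0.0198]
rw w2 [0.5495 0.0937 0.0196]
  tri [0.5494 0.0941 0.0184]
rs w1 [ 0.5572 -0.0085  0.0196]
rs w2 [ 0.5573 -0.0088  0.0196]
  tri [ 0.5573 -0.0089  0.018 ]
tin w1 496.1189270019531 87.76319885253906 (41.80878448486328, 47.58805847167969) 4.507874965667725
tin w2 496.2074890136719 87.45317840576172 (41.117454528808594, 47.98553466796875) 3.6081178188323975
  tri [0.4959 0.0878 0.0985]
w1 112 [158 155 156 158 157 155 170 168 180 181 182 180 180 181 178 179 179 179
 178 177 178 180 180 179 180 182]
w1 118 [ 91  91  94 112 104  80  78 106 104 118 165 227 237 245 246 244 219 194
 141 114 117 116 119 115 120 114]
w1 124 [ 88  93  90  96 150 142 243 227 228 218 214 222 233 240 242 240 229 212
 192 188 183 238 128 114 116 116]
w1 130 [ 95  93 150 144 232 219 219 216 222 227 210 152 223 255 254 253 253 254
 235 188 180 176 158 175 118 117]
w1 136 [ 94 138 141 228 225 225 227 228 187 227 253 252 252 252 252 252 252 252
 252 252 253 185 161 162 166 118]
w1 142 [ 94 120 176 232 225 222 227 231 170 254 252 252 252 252 252 252 252 251
 252 252 252 247 158 155 141 120]
w1
[... 939 characters left out ...]

 252 252 252 253 245 177 178 164 161 163 161 117]
w2 185 [142 141 239 222 214 221 226 223 225 175 255 253 253 253 253 253 253 252
 252 216 198 199 249 249 226 177 161 158 178 114]
w2 191 [180 179 206 229 223 218 224 225 218 143 198 197 198 199 199 197 202 200
 202 202 203 205 204 205 208 177 154 155 174 182]
w2 197 [119 130 131 202 231 218 218 230 241 156 168 196 198 197 199 199 201 198
 199 202 200 202 201 203 150 149 159 167 187 189]
w2 203 [ 71  72  72  70  69 107 245 213 210 161 175 198 200 178 194 195 198 198
 196 199 188 162 172 190 193  67  70  71  67  69]
w2 209 [ 70  73  72  71  70  71  72  72  65 100 227 216 216 208 208 198 196 202
 232 221 140  61  70  71  72  70  72  72  72  70]
```

```bash
python3 - <<'E'
from m import *
C={n:pickle.load(open(n+".pkl","rb")) for n in("w1","w2")}
k=blob(C["w1"],(365,124,400,156),246); print("cap w1",circ(plane(C["w1"],k,.122)))
w2=[((600-.5)/3.45-.5+190,(411.5)/3.45-.5+70)]
p=plane(C["w2"],w2,.122);print("cap w2",p)
r=circ(plane(C["w1"],k,.122)); print("tri",tri([(C["w1"],proj(C["w1"],[r[0],r[1],.122])[0]),(C["w2"],w2)]))
# shoulder
for n,l,rr,t,b,x0,y0 in [("w2",497,680,306,489,190,70),("w1",437,589,249,403,230,45)]:
    print("sh",n,plane(C[n],[((l+rr)/2/3.45-.5+x0,(t+b)/2/3.45-.5+y0)],.102))
# tray corners outer rim
for n,pts,x0,y0 in [("w1",[(26,30),(679,30),(648,397),(45,398)],230,45),("w2",[(12,33),(783,22),(757,447),(54,456)],190,70)]:
    q=plane(C[n],np.array(pts)/3.45-.5+[x0,y0],.014); print(n,q[:,:2],q.mean(0),"yaw",np.arctan2(-(q[0]-q[1])[0],(q[0]-q[1])[1]),np.arctan2(-(q[3]-q[2])[0],(q[3]-q[2])[1]))
# tin edges
from scipy.optimize import least_squares
for n,box in(("w1",(262,112,313,160)),("w2",(218,158,282,210))):
    k=plane(C[n],blob(C[n],box,215),.1)
    print("tin",n,cv2.minAreaRect((k[:,:2]*1000).astype(np.float32)))
E
```

```text
cap w1 (np.float64(0.501747631687199), np.float64(-0.013904868506159046), np.float64(0.013241906315105575))
cap w2 [[ 0.5029 -0.0139  0.122 ]]
tri [ 0.5012 -0.0153  0.114 ]
sh w2 [[ 0.5022 -0.0139  0.102 ]]
sh w1 [[ 0.5022 -0.0137  0.102 ]]
w1 [[ 0.59    0.1665]
 [ 0.6095 -0.077 ]
 [ 0.4725 -0.0877]
 [ 0.4517  0.1559]] [0.5309 0.0394 0.014 ] yaw 0.07975895612895033 0.08510598019923576
w2 [[ 0.5907  0.167 ]
 [ 0.6094 -0.0771]
 [ 0.4706 -0.0875]
 [ 0.4519  0.1564]] [0.5306 0.0397 0.014 ] yaw 0.07652293023442285 0.07620993673406262
tin w1 ((496.09222412109375, 87.76107025146484), (41.80699157714844, 47.63637161254883), 4.578634262084961)
tin w2 ((495.73052978515625, 87.32179260253906), (42.1136589050293, 48.14665603637695), 3.7032854557037354)
```

```bash
python3 - <<'E'
from h import *
go(.5022,-.0138,.155,-1.495)
E
```

```text
at 3.3 [0.4904 0.0274 0.3176] [ 3.1412e+00 -1.4000e-03 -1.5082e+00] shift [ 41.6  -9.3 162.7] turn [ 0.0004 -0.0014 -0.0132] F [ 0.3 -0.1 -0.8]
```

Request:
move_arm --rows "21 -4.5 0 0 0 -0.013;20.5 -4.5 0 0 0 0;0 0 0 0 0 0;0 0 35 0 0 0;0 0 35 0 0 0;0 0 20 0 0 0;0 0 0 0 0 0"

```text
time_s: 4.18
ee_pos: [0.5017, -0.0121, 0.2306]
eef_rot: [-3.134, -0.002, -1.492]
force: [0.5, 0.3, 0.4]
grip_width: 0.0941
```

```bash
python3 - <<'E'
from h import *
go(.5022,-.0138,.155,-1.495)
E
```

```text
at 4.175 [ 0.5017 -0.0121  0.2306] [-3.1341e+00 -2.2000e-03 -1.4921e+00] shift [ 1.5  0.2 75.6] turn [-0.0075 -0.0022  0.003 ] F [0.5 0.3 0.4]
```

Request:
move_arm --rows "1.5 0 20 -0.0075 -0.002 0.003;0 0 20 0 0 0;0 0 20 0 0 0;0 0 14 0 0 0;0 0 0 0 0 0;0 0 0 0 0 0"

```text
time_s: 4.92
ee_pos: [0.5029, -0.013, 0.1557]
eef_rot: [-3.138, -0.001, -1.495]
force: [0.6, 0.4, 0.4]
grip_width: 0.0942
```

```bash
python3 - <<'E'
from h import *
go(.5022,-.0138,.155,-1.495)
cam("wrist","w3")
E
```

```text
at 4.925 [ 0.5029 -0.013   0.1557] [-3.1378e+00 -6.0000e-04 -1.4947e+00] shift [0.7 0.8 0.7] turn [-0.0038 -0.0006  0.0003] F [0.6 0.4 0.4]
```

View pics/w3.png

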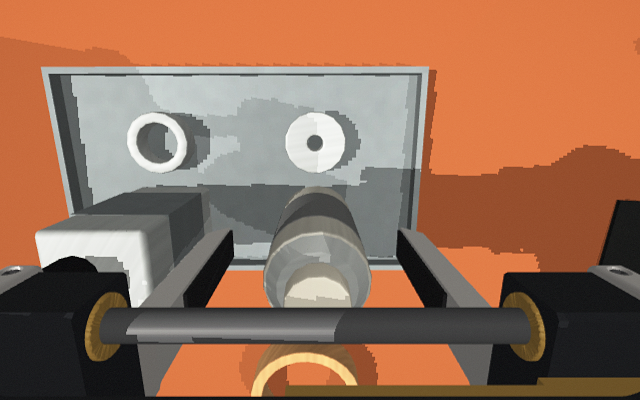

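The can is centred between the fingers (edges at columns 264 and 371, finger pads at 234 and 397). I'll close on it.

Request:
move_arm --rows "0.7 0.7 0.6 -0.004 0 0;0 0 0 0 0 0;0 0 0 0 0 0"

```text
time_s: 5.35
ee_pos: [0.5026, -0.0139, 0.1562]
eef_rot: [-3.14, -0.001, -1.495]
force: [-0.4, -0.4, 0.0]
grip_width: 0.0938
```

Request:
move_arm --rows "0 0 0 0 0 0;0 0 0 0 0 0;0 0 0 0 0 0;0 0 0 0 0 0;0 0 0 0 0 0;0 0 0 0 0 0" --grip -1 --newtons 25

```text
time_s: 6.1
ee_pos: [0.5026, -0.0139, 0.1563]
eef_rot: [-3.14, -0.001, -1.495]
force: [0.8, 0.3, 0.3]
grip_width: 0.0495
```

```bash
python3 - <<'E'
from h import *
go(.5022,-.0138,.155,-1.495); print(sensors.get_obs()["grip_width"])
E
```

```text
at 6.1 [ 0.5026 -0.0139  0.1563] [-3.1399e+00 -1.0000e-03 -1.4948e+00] shift [-0.2  0.4  1.3] turn [-0.0017 -0.001   0.0002] F [0.8 0.3 0.3]
0.04954262924808978
```

Request:
move_arm --rows "0 0 -5 0 0 0;0 0 -15 0 0 0;0 0 -20 0 0 0;0 0 -20 0 0 0;0 0 0 0 0 0"

```text
time_s: 6.72
ee_pos: [0.5023, -0.0138, 0.2204]
eef_rot: [-3.14, -0.001, -1.495]
force: [-0.2, -0.9, -3.2]
grip_width: 0.0497
```

```bash
python3 - <<'E'
from h import *
go(.48,-.300,.216,-1.495); print(sensors.get_obs()["grip_width"])
E
```

```text
at 6.725 [ 0.5023 -0.0138  0.2204] [-3.1400e+00 -1.0000e-03 -1.4947e+00] shift [283.7  44.    4.6] turn [-0.0016 -0.001   0.0003] F [-0.2 -0.9 -3.2]
0.04972736456011841
```

Request:
move_arm --rows "12 2 0 0 0 0;24 4 0 0 0 0;28 4 0 0 0 0;28 4 0 0 0 0;28 4 0 0 0 0;28 4 0 0 0 0;28 4 0 0 0 0;28 4 0 0 0 0;28 5 0 0 0 0;24 4 0 0 0 0;12 2 0 0 0 0;6 1 0 0 0 0;0 0 0 0 0 0;0 0 0 0 0 0"

```text
time_s: 8.48
ee_pos: [0.4747, -0.3041, 0.2109]
eef_rot: [3.13, 0.006, -1.496]
force: [-0.3, -0.3, -2.6]
grip_width: 0.0497
```

```bash
python3 - <<'E'
from h import *
go(.48,-.300,.1553,-1.495); print(sensors.get_obs()["grip_width"])
cam("wrist","w4");cam("top","t4")
E
```

```text
at 8.475 [ 0.4747 -0.3041  0.2109] [ 3.13    0.006  -1.4959] shift [-3.4 -6.2 55.6] turn [ 0.0116  0.0061 -0.0008] F [-0.3 -0.3 -2.6]
0.04968147797889008
```

View pics/w4.png

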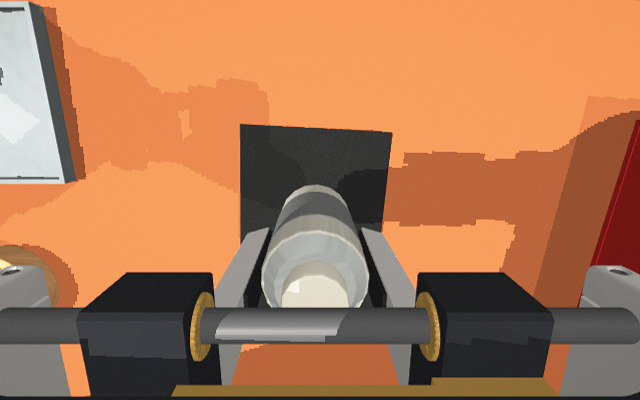

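The can is held level over the mat, whose far corners are at (240,125) and (391,132).

Request:
move_arm --rows "-3.4 -6 8 0.0116 0.006 0;0 0 14 0 0 0;0 0 14 0 0 0;0 0 8 0 0 0;0 0 4 0 0 0;0 0 0 0 0 0;0 0 0 0 0 0"

```text
time_s: 9.45
ee_pos: [0.4809, -0.2992, 0.1589]
eef_rot: [-3.141, 0.0, -1.495]
force: [0.2, -0.2, -2.7]
grip_width: 0.0496
```

```bash
python3 - <<'E'
from h import *
go(.48,-.300,.1553,-1.495); print(sensors.get_obs()["grip_width"])
E
```

```text
at 9.45 [ 0.4809 -0.2992  0.1589] [-3.1415e+00  2.0000e-04 -1.4947e+00] shift [0.7 1.  3.6] turn [-0.0001  0.0002  0.0003] F [ 0.2 -0.2 -2.7]
0.049589867295809394
```

Request:
move_arm --rows "0 0 1.5 0 0 0;0 0 1 0 0 0;0 0 0.7 0 0 0;0 0 0.4 0 0 0;0 0 0 0 0 0"

```text
time_s: 10.07
ee_pos: [0.4811, -0.2994, 0.1559]
eef_rot: [-3.14, -0.001, -1.495]
force: [-0.5, 0.3, -2.8]
grip_width: 0.0496
```

Request:
move_arm --rows "0 0 0.7 0 0 0;0 0 0.5 0 0 0;0 0 0 0 0 0"

```text
time_s: 10.45
ee_pos: [0.4812, -0.2994, 0.1553]
eef_rot: [-3.14, -0.001, -1.495]
force: [-0.9, -0.2, -2.9]
grip_width: 0.0498
```

Request:
move_arm --rows "0 0 0.8 0 0 0;0 0 0.6 0 0 0;0 0 0 0 0 0"

```text
time_s: 10.82
ee_pos: [0.4813, -0.2995, 0.1553]
eef_rot: [-3.14, -0.001, -1.495]
force: [0.4, -0.6, -3.5]
grip_width: 0.0493
```

Request:
move_arm --rows "0 0 1.5 0 0 0;0 0 0 0 0 0"

```text
time_s: 11.08
ee_pos: [0.4816, -0.2996, 0.1554]
eef_rot: [-3.138, -0.002, -1.495]
force: [-0.2, -0.3, -3.3]
grip_width: 0.0494
```

Request:
move_arm --rows "0 0 0 -0.003 -0.002 0;0 0 0 0 0 0;0 0 0 0 0 0"

```text
time_s: 11.45
ee_pos: [0.4818, -0.2997, 0.1553]
eef_rot: [-3.141, -0.0, -1.495]
force: [-0.2, 1.9, 1.4]
grip_width: 0.0498
```

```bash
python3 - <<'E'
from h import *
go(.48,-.300,.1553,-1.495); print(sensors.get_obs()["grip_width"])
c=cam("scene");cv2.imwrite("pics/s5.png",cv2.resize(c["color"][130:290,90:290],None,fx=3.5,fy=3.5))
E
```

```text
at 11.45 [ 0.4818 -0.2997  0.1553] [-3.1411e+00 -2.0000e-04 -1.4948e+00] shift [ 0.2  1.8 -0. ] turn [-0.0005 -0.0002  0.0002] F [-0.2  1.9  1.4]
0.04979854767072643
```

View pics/s5.png

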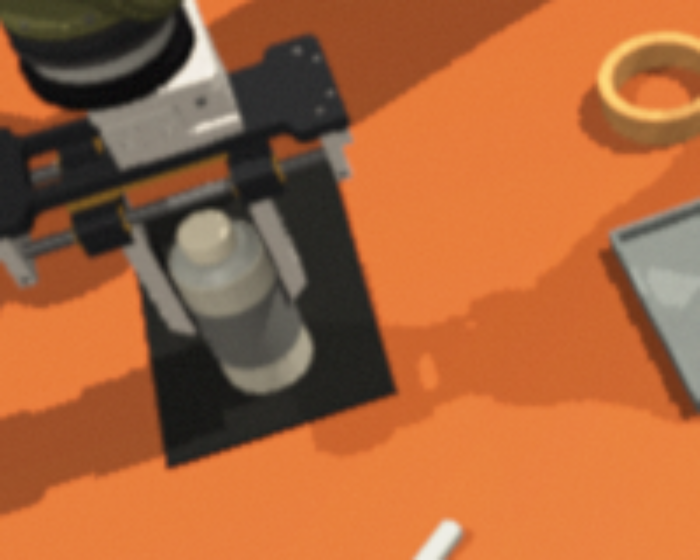

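The can now stands on the mat with the load off the arm, so I'll release it.

Request:
move_arm --rows "0 0 0 0 0 0;0 0 0 0 0 0;0 0 0 0 0 0;0 0 0 0 0 0;0 0 0 0 0 0;0 0 -10 0 0 0;0 0 -25 0 0 0;0 0 -35 0 0 0;0 0 -35 0 0 0;0 0 0 0 0 0" --grip 1

```text
time_s: 12.75
ee_pos: [0.4818, -0.2997, 0.266]
eef_rot: [-3.14, -0.001, -1.495]
force: [0.6, -0.1, -0.6]
grip_width: 0.0941
```

```bash
python3 - <<'E'
from h import *
go(.496,.0877,.26,-1.499)
cam("wrist","w5")
E
```

```text
at 12.75 [ 0.4818 -0.2997  0.266 ] [-3.1398e+00 -1.4000e-03 -1.4948e+00] shift [-385.2  -43.6    5.6] turn [-0.0018 -0.0014  0.0042] F [ 0.6 -0.1 -0.6]
```

View pics/w5.png

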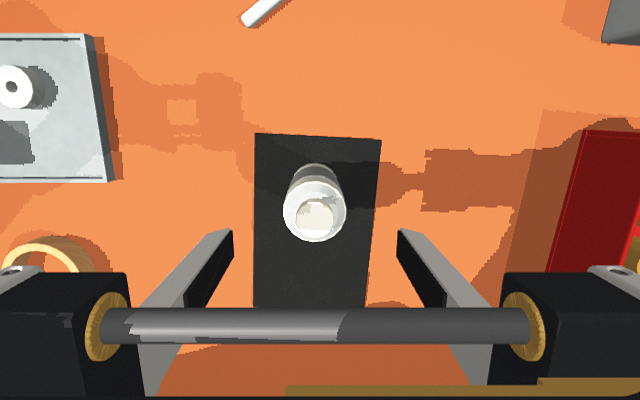

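The can stands upright on the mat, with its cap at (317,214).

Request:
move_arm --rows "-20 -2 0 0 0 0.004;-40 -4 0 0 0 0;-45 -5 0 0 0 0;-45 -5 0 0 0 0;-45 -5 0 0 0 0;-45 -5 0 0 0 0;-45 -5 0 0 0 0;-45 -5 0 0 0 0;-30 -4 0 0 0 0;-15 -2 0 0 0 0;-8 0 0 0 0 0;0 0 0 0 0 0;0 0 0 0 0 0"

```text
time_s: 14.42
ee_pos: [0.4882, 0.1064, 0.2546]
eef_rot: [3.124, 0.006, -1.499]
force: [-0.5, 1.0, 0.3]
grip_width: 0.0938
```

```bash
python3 - <<'E'
from m import *
go(.496,.0877,.26,-1.499)
c=cam("wrist","w6");pickle.dump(c,open("w6.pkl","wb"))
E
```

```text
at 14.425 [0.4882 0.1064 0.2546] [ 3.1237  0.0058 -1.4989] shift [19.2 -6.4 -5.6] turn [0.0179 0.0058 0.0001] F [-0.5  1.   0.3]
```

View pics/w6.png

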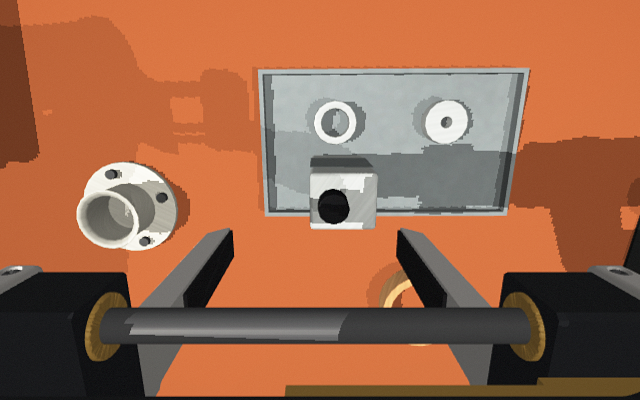

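```bash
python3 - <<'E'
from m import *
c=pickle.load(open("w6.pkl","rb"))
b=c["color"]; cv2.imwrite("pics/w6c.png",cv2.resize(b[150:235,300:385],None,fx=7,fy=7,interpolation=cv2.INTER_NEAREST))
for lo in(170,200,215): print(cv2.minAreaRect((plane(c,blob(c,(302,165,384,234),lo),.1)[:,:2]*1e3).astype(np.float32)))
E
```

```text
((496.7496643066406, 87.47869873046875), (42.631961822509766, 48.313682556152344), 4.29375696182251)
((508.326171875, 89.70067596435547), (17.938892364501953, 45.84890365600586), 6.380664348602295)
((508.6494140625, 89.72831726074219), (16.482868194580078, 44.64783477783203), 7.373367786407471)
```

View pics/w6c.png

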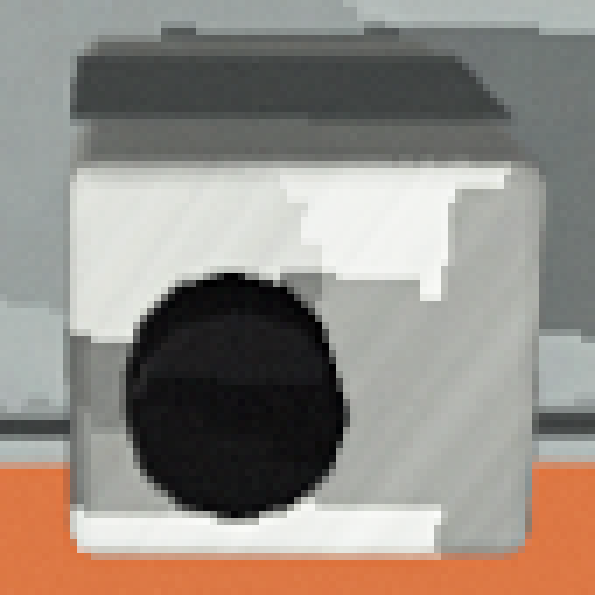

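Request:
move_arm --rows "10 -3 0 0.018 0.006 -0.002;9 -3 0 0 0 0;0 0 0 0 0 0;0 0 15 0 0 0;0 0 20 0 0 0;0 0 20 0 0 0;0 0 0 0 0 0;0 0 0 0 0 0"

```text
time_s: 15.48
ee_pos: [0.4958, 0.0852, 0.1954]
eef_rot: [3.141, -0.001, -1.499]
force: [-0.5, 0.5, 0.5]
grip_width: 0.0939
```

```bash
python3 - <<'E'
from m import *
go(.4962,.0876,.155,-1.497)
E
```

```text
at 15.475 [0.4958 0.0852 0.1954] [ 3.1415 -0.0006 -1.4991] shift [-2.4 -0.6 40.4] turn [ 0.0001 -0.0006 -0.0021] F [-0.5  0.5  0.5]
```

Request:
move_arm --rows "-2.4 -0.6 10 0 0 -0.002;0 0 15 0 0 0;0 0 12 0 0 0;0 0 0 0 0 0;0 0 0 0 0 0"

```text
time_s: 16.1
ee_pos: [0.4964, 0.0879, 0.1564]
eef_rot: [-3.141, -0.001, -1.497]
force: [-0.4, 0.2, 0.6]
grip_width: 0.0937
```

```bash
python3 - <<'E'
from m import *
go(.4962,.0876,.155,-1.497)
E
```

```text
at 16.1 [0.4964 0.0879 0.1564] [-3.1406 -0.0006 -1.4967] shift [0.3 0.2 1.4] turn [-0.001  -0.0006  0.0003] F [-0.4  0.2  0.6]
```

Close on the tin and lift.

Request:
move_arm --rows "0 0 0 0 0 0;0 0 0 0 0 0;0 0 0 0 0 0;0 0 0 0 0 0;0 0 0 0 0 0;0 0 0 0 0 0" --grip -1 --newtons 25

```text
time_s: 16.85
ee_pos: [0.4968, 0.0878, 0.1573]
eef_rot: [-3.139, -0.001, -1.497]
force: [-0.4, -0.4, -0.4]
grip_width: 0.0496
```

```bash
python3 - <<'E'
from m import *
go(.4962,.0876,.155,-1.497)
E
```

```text
at 16.85 [0.4968 0.0878 0.1573] [-3.1388 -0.0007 -1.4967] shift [0.2 0.6 2.3] turn [-0.0028 -0.0007  0.0003] F [-0.4 -0.4 -0.4]
```

Request:
move_arm --rows "0 0 -5 0 0 0;0 0 -15 0 0 0;0 0 -20 0 0 0;0 0 -20 0 0 0;0 0 -20 0 0 0;0 0 0 0 0 0"

```text
time_s: 17.6
ee_pos: [0.496, 0.0879, 0.2427]
eef_rot: [-3.14, -0.001, -1.497]
force: [-0.1, 0.7, -4.0]
grip_width: 0.05
```

```bash
python3 - <<'E'
from m import *
go(.38,-.300,.236,-1.497)
E
```

```text
at 17.6 [0.496  0.0879 0.2427] [-3.1396 -0.0005 -1.4967] shift [378.3 144.4   6.6] turn [-0.002  -0.0005  0.0003] F [-0.1  0.7 -4. ]
```

Request:
move_arm --rows "15 6 0 0 0 0;30 12 0 0 0 0;38 14 0 0 0 0;38 14 0 0 0 0;38 14 0 0 0 0;38 14 0 0 0 0;38 14 0 0 0 0;38 14 0 0 0 0;35 13 0 0 0 0;30 12 0 0 0 0;20 8 0 0 0 0;10 4 0 0 0 0;0 0 0 0 0 0;0 0 0 0 0 0"

```text
time_s: 19.35
ee_pos: [0.3707, -0.3054, 0.2339]
eef_rot: [3.13, 0.006, -1.499]
force: [-0.2, 0.5, -4.6]
grip_width: 0.0499
```

```bash
python3 - <<'E'
from m import *
go(.38,-.300,.1563,-1.497)
E
```

```text
at 19.35 [ 0.3707 -0.3054  0.2339] [ 3.1299  0.0062 -1.499 ] shift [ -4.3 -10.5  77.5] turn [ 0.0117  0.0062 -0.002 ] F [-0.2  0.5 -4.6]
```

Request:
move_arm --rows "-4.3 -10 5 0.0117 0.006 -0.002;0 0 18 0 0 0;0 0 20 0 0 0;0 0 18 0 0 0;0 0 8 0 0 0;0 0 4 0 0 0;0 0 0 0 0 0;0 0 0 0 0 0"

```text
time_s: 20.35
ee_pos: [0.385, -0.2959, 0.1588]
eef_rot: [-3.136, -0.002, -1.491]
force: [1.0, 0.4, -3.9]
grip_width: 0.0496
```

```bash
python3 - <<'E'
from m import *
go(.38,-.300,.1563,-1.497)
E
```

```text
at 20.35 [ 0.385  -0.2959  0.1588] [-3.1365 -0.0025 -1.4908] shift [3.7 5.4 2.5] turn [-0.0051 -0.0024  0.0062] F [ 1.   0.4 -3.9]
```

Request:
move_arm --rows "2 3 0.5 -0.005 -0.0024 0.006;0 0 1 0 0 0;0 0 1 0 0 0;0 0 1 0 0 0;0 0 0 0 0 0;0 0 0 0 0 0"

```text
time_s: 21.1
ee_pos: [0.3822, -0.2988, 0.1562]
eef_rot: [-3.141, -0.001, -1.498]
force: [-0.4, 0.1, -2.1]
grip_width: 0.0504
```

```bash
python3 - <<'E'
from m import *
go(.38,-.300,.1563,-1.497)
E
```

```text
at 21.1 [ 0.3822 -0.2988  0.1562] [-3.1405 -0.0014 -1.4976] shift [ 1.1  2.3 -0.1] turn [-0.0011 -0.0014 -0.0006] F [-0.4  0.1 -2.1]
```

Request:
move_arm --rows "0 0 0.7 0 0 0;0 0 0 0 0 0"

```text
time_s: 21.35
ee_pos: [0.3823, -0.2989, 0.1561]
eef_rot: [-3.14, -0.002, -1.498]
force: [-0.4, -0.4, -4.4]
grip_width: 0.0498
```

Request:
move_arm --rows "0 0 0 0 0 0;0 0 0 0 0 0;0 0 0 0 0 0;0 0 0 0 0 0;0 0 0 0 0 0;0 0 -10 0 0 0;0 0 -25 0 0 0;0 0 -35 0 0 0;0 0 -40 0 0 0;0 0 -35 0 0 0;0 0 0 0 0 0" --grip 1

```text
time_s: 22.72
ee_pos: [0.3819, -0.2984, 0.3093]
eef_rot: [-3.138, -0.004, -1.498]
force: [0.5, -0.1, -0.4]
grip_width: 0.0939
```

```bash
python3 - <<'E'
from m import *
go(.5573,-.0089,.2,-1.497)
cam("wrist","w7")
E
```

```text
at 22.725 [ 0.3819 -0.2984  0.3093] [-3.1379 -0.0042 -1.4975] shift [-276.4 -195.7  108.9] turn [-0.0037 -0.0042 -0.0005] F [ 0.5 -0.1 -0.4]
```

View pics/w7.png

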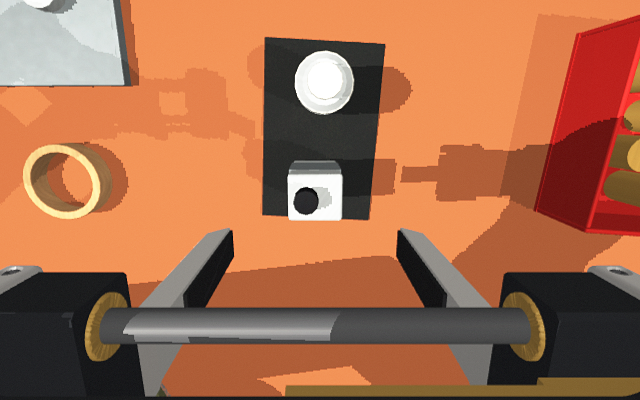

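Both stand on the mat: the can at (323,80) and the tin at (315,193). Next is the small ring.

Request:
move_arm --rows "-15 -10 0 -0.004 -0.004 0;-30 -21 5 0 0 0;-34 -24 10 0 0 0;-34 -24 10 0 0 0;-34 -24 10 0 0 0;-34 -24 10 0 0 0;-34 -24 10 0 0 0;-25 -18 10 0 0 0;-15 -11 10 0 0 0;-8 -6 5 0 0 0;0 0 0 0 0 0;0 0 0 0 0 0"

```text
time_s: 24.28
ee_pos: [0.5501, -0.004, 0.2149]
eef_rot: [3.122, 0.009, -1.497]
force: [-0.3, 0.4, -0.1]
grip_width: 0.094
```

```bash
python3 - <<'E'
from m import *
go(.5573,-.0089,.2,-1.497)
c=cam("wrist","w8");pickle.dump(c,open("w8.pkl","wb"))
E
```

```text
at 24.275 [ 0.5501 -0.004   0.2149] [ 3.1218  0.0091 -1.4973] shift [ 5.5 -7.1 14.8] turn [ 0.0198  0.0091 -0.0002] F [-0.3  0.4 -0.1]
```

View pics/w8.png

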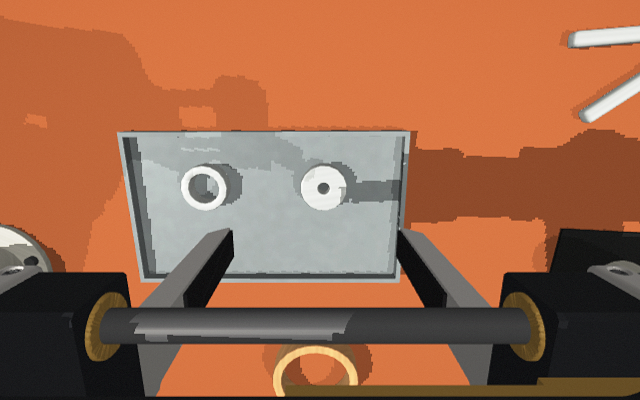

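Request:
move_arm --rows "5.5 -7 0 0.02 0.009 0;0 0 0 0 0 0;0 0 0 0 0 0"

```text
time_s: 24.7
ee_pos: [0.558, -0.0108, 0.2157]
eef_rot: [-3.138, -0.001, -1.499]
force: [-0.4, 0.8, -0.3]
grip_width: 0.0942
```

```bash
python3 - <<'E'
from m import *
c=pickle.load(open("w8.pkl","rb"))
for lo in (190,215):print("w8",np.array(circ(plane(c,blob(c,(295,158,352,215),lo),.02))))
go(.5573,-.0089,.109,-1.497)
c=cam("wrist","w9");pickle.dump(c,open("w9.pkl","wb"))
uv=proj(c,[.5573,-.0089,.02])[0].astype(int);print(uv)
x,y=uv
for lo in (190,215):print(np.array(circ(plane(c,blob(c,(x-34,y-32,x+34,y+32),lo),.02))))
E
```

```text
w8 [ 0.5572 -0.0089  0.0197]
w8 [ 0.5573 -0.0089  0.0193]
at 24.7 [ 0.558  -0.0108  0.2157] [-3.1383 -0.0009 -1.4993] shift [ -2.    0.9 106.7] turn [-0.0033 -0.0009 -0.0023] F [-0.4  0.8 -0.3]
[312 201]
[ 0.5572 -0.009   0.0198]
[ 0.5571 -0.009   0.0194]
```

Request:
move_arm --rows "-2 1 15 -0.0033 -0.001 -0.002;0 0 20 0 0 0;0 0 22 0 0 0;0 0 22 0 0 0;0 0 15 0 0 0;0 0 0 0 0 0;0 0 0 0 0 0" --grip 0.5

```text
time_s: 25.62
ee_pos: [0.5554, -0.0078, 0.115]
eef_rot: [3.138, 0.001, -1.496]
force: [-0.0, 0.3, 0.5]
grip_width: 0.0707
```

```bash
python3 - <<'E'
from m import *
go(.5572,-.009,.109,-1.497);print(sensors.get_obs()["grip_width"])
E
```

```text
at 25.625 [ 0.5554 -0.0078  0.115 ] [ 3.1382  0.0008 -1.4961] shift [ 1.3 -1.8  5.9] turn [0.0034 0.0008 0.0009] F [-0.   0.3  0.5]
0.0707001303752462
```

Request:
move_arm --rows "1.3 -1.8 3 0.0034 0.0008 0;0 0 3 0 0 0;0 0 0 0 0 0;0 0 0 0 0 0"

```text
time_s: 26.12
ee_pos: [0.558, -0.0091, 0.1101]
eef_rot: [-3.139, -0.0, -1.496]
force: [0.0, -0.1, 0.2]
grip_width: 0.0702
```

```bash
python3 - <<'E'
from m import *
go(.5572,-.009,.109,-1.497)
E
```

```text
at 26.125 [ 0.558  -0.0091  0.1101] [-3.1387 -0.0004 -1.4961] shift [-0.2  0.8  1.1] turn [-0.0028 -0.0004  0.0009] F [ 0.  -0.1  0.2]
```

Request:
move_arm --rows "0 0.8 1.3 -0.003 0 0;0 0 0 0 0 0;0 0 0 0 0 0"

```text
time_s: 26.5
ee_pos: [0.5572, -0.0092, 0.1088]
eef_rot: [3.141, -0.0, -1.496]
force: [-0.1, -0.0, -0.5]
grip_width: 0.0709
```

Request:
move_arm --rows "0 0 0 0 0 0;0 0 0 0 0 0;0 0 0 0 0 0;0 0 0 0 0 0;0 0 0 0 0 0" --grip -1 --newtons 30

```text
time_s: 27.12
ee_pos: [0.5572, -0.0092, 0.1089]
eef_rot: [3.142, -0.0, -1.496]
force: [-1.1, 1.1, 0.5]
grip_width: 0.0387
```

```bash
python3 - <<'E'
from m import *
go(.5572,-.009,.109,-1.497)
E
```

```text
at 27.125 [ 0.5572 -0.0092  0.1089] [ 3.1415 -0.0005 -1.4961] shift [-0.2 -0.  -0.1] turn [ 0.0001 -0.0005  0.0009] F [-1.1  1.1  0.5]
```

Request:
move_arm --rows "0 0 -5 0 0 0;0 0 -15 0 0 0;0 0 -20 0 0 0;0 0 -20 0 0 0;0 0 -20 0 0 0;0 0 -20 0 0 0;0 0 0 0 0 0;0 0 0 0 0 0"

```text
time_s: 28.12
ee_pos: [0.5569, -0.0091, 0.217]
eef_rot: [-3.139, -0.001, -1.496]
force: [0.7, 0.0, -1.9]
grip_width: 0.039
```

```bash
python3 - <<'E'
from m import *
go(.449,.29,.21,-1.497)
c=cam("wrist","w10");pickle.dump(c,open("w10.pkl","wb"))
E
```

```text
at 28.125 [ 0.5569 -0.0091  0.217 ] [-3.139  -0.0008 -1.4961] shift [-306.3   85.4    6.5] turn [-0.0025 -0.0008  0.0009] F [ 0.7  0.  -1.9]
```

View pics/w10.png

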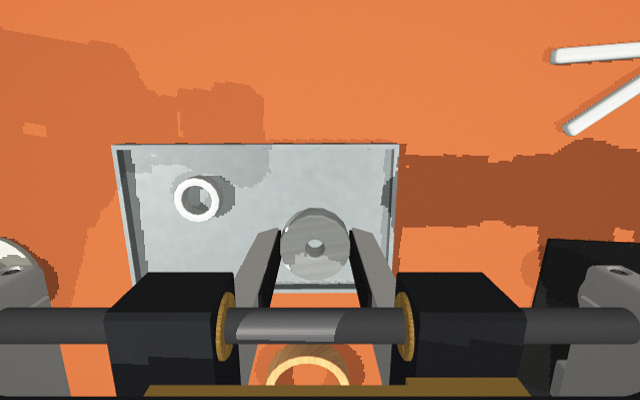

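Request:
move_arm --rows "-12 6 0 0 0 0;-28 14 0 0 0 0;-32 16 0 0 0 0;-32 16 0 0 0 0;-32 16 0 0 0 0;-32 16 0 0 0 0;-32 16 0 0 0 0;-32 16 0 0 0 0;-28 14 0 0 0 0;-20 9 0 0 0 0;-10 4 0 0 0 0;0 0 0 0 0 0;0 0 0 0 0 0"

```text
time_s: 29.8
ee_pos: [0.3794, 0.2813, 0.2106]
eef_rot: [3.133, -0.002, -1.494]
force: [-0.0, 0.7, -1.7]
grip_width: 0.0391
```

```bash
python3 - <<'E'
from m import *
go(.449,.29,.21,-1.497)
c=cam("wrist","w11");pickle.dump(c,open("w11.pkl","wb"))
E
```

```text
at 29.8 [0.3794 0.2813 0.2106] [ 3.1329 -0.0022 -1.4941] shift [ -3.3 -70.1   0. ] turn [ 0.0086 -0.0023  0.0029] F [-0.   0.7 -1.7]
```

View pics/w11.png

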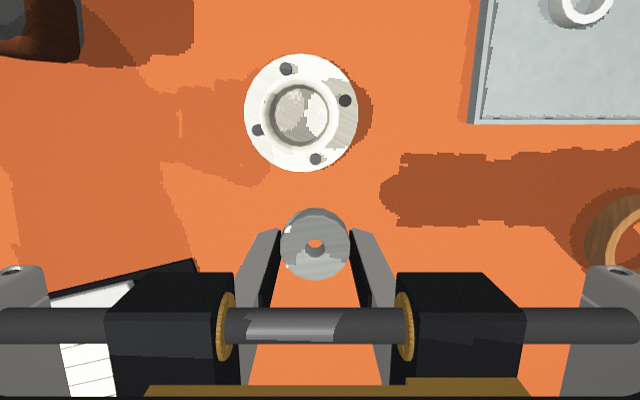

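```bash
python3 - <<'E'
from m import *
c=pickle.load(open("w11.pkl","rb"))
I=cv2.resize(c["color"][48:178,236:366],None,fx=4.6,fy=4.6,interpolation=cv2.INTER_NEAREST)
cv2.imwrite("pics/w11c.png",I)
c=pickle.load(open("w6.pkl","rb"))
I=cv2.resize(c["color"][150:260,70:190],None,fx=5,fy=5,interpolation=cv2.INTER_NEAREST)
cv2.imwrite("pics/w6s.png",I)
E
```

```text
(no output)
```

View pics/w11c.png

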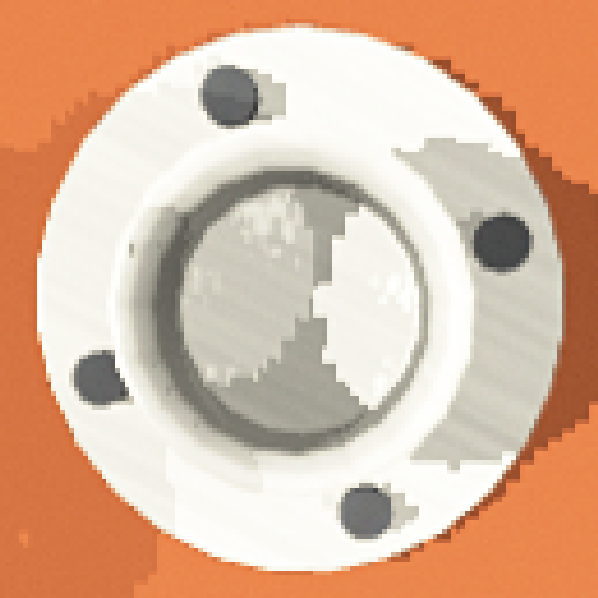

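View pics/w6s.png

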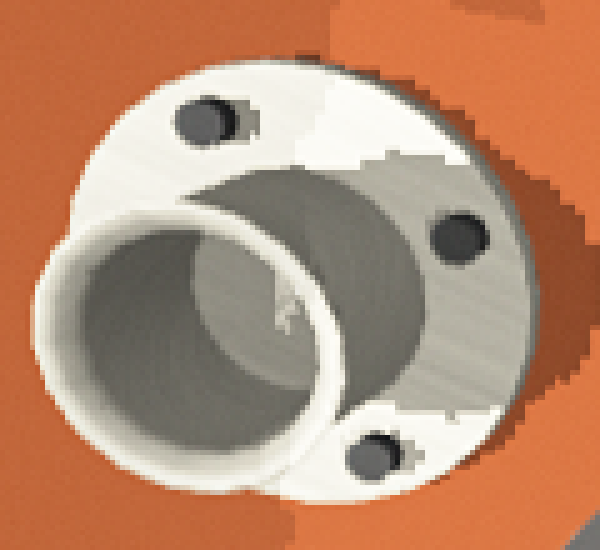

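```bash
python3 - <<'E'
from m import *
c=pickle.load(open("w11.pkl","rb"))
for lo in(120,140,160):
    k=blob(c,(236,46,368,180),lo); r=circ(plane(c,k,.006)); print("flange w11",np.array(r))
# flare outer from w11 (z .044): left edge points picked in crop
pts=np.array([(110,300),(117,250),(140,200),(125,365),(160,420),(472,305),(465,250),(445,200),(420,170),(462,360)])/4.6-.5+[236,48]
print("flare w11",np.array(circ(plane(c,pts,.044))))
# bore floor edge: z=.006 r 21.5
pts=np.array([(180,300),(205,235),(250,197),(300,187),(420,300),(410,355),(375,408),(300,433),(240,412),(195,360)])/4.6-.5+[236,48]
print("borefloor w11",np.array(circ(plane(c,pts,.006))))
d=pickle.load(open("w6.pkl","rb"))
pts2=np.array([(32,315),(343,360),(200,207),(215,493),(50,250),(75,430),(130,475),(280,475),(330,420),(325,300),(280,240),(110,215)])/5-.5+[70,150]
print("flare w6",np.array(circ(plane(d,pts2,.044))))
r=circ(plane(d,pts2,.044)); 
# held ring
o=None
T=np.eye(4)
for n in("w10","w11"):
    c=pickle.load(open(n+".pkl","rb"))
    # top face tool z = .089; ray in tool frame
    H=camera.__call__ if 0 else None
    k=blob(c,(270,205,360,290),170)
    print(n,k.min(0),k.max(0))
    cv2.imwrite(f"pics/{n}r.png",cv2.resize(c["color"][200:300,265:365],None,fx=5,fy=5,interpolation=cv2.INTER_NEAREST))
E
```

```text
flange w11 [0.4477 0.2979 0.0483]
flange w11 [0.4477 0.2979 0.0482]
flange w11 [0.4477 0.2979 0.048 ]
flare w11 [0.4494 0.2977 0.0283]
borefloor w11 [0.4476 0.2977 0.0216]
flare w6 [0.4473 0.2984 0.0287]
w10 [275.625 252.625] [353.375 282.375]
w11 [285.625 249.625] [344.375 278.375]
```

View pics/w10r.png

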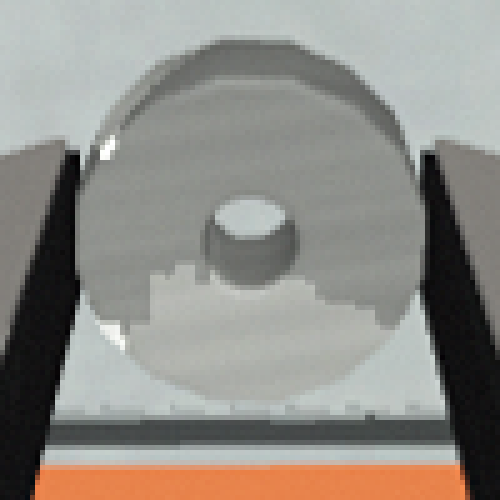

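```bash
python3 - <<'E'
from m import *
c=pickle.load(open("w10.pkl","rb"))
He=c["hand_eye"]
pts=np.array([(77,225),(424,225),(250,79),(250,402),(110,140),(385,140),(110,330),(390,325),(160,385),(340,385),(170,95),(335,95)])/5-.5+[265,200]
d=np.c_[pts,np.ones(len(pts))]@np.linalg.inv(c["mtx"]).T@He[:3,:3].T; p=He[:3,3]
for z in(.087,.089,.091): print(z,np.array(circ(p+d*((z-p[2])/d[:,2])[:,None])))
go(.4477,.2979,.18,-1.497)
E
```

```text
0.087 [-0.     -0.001   0.0191]
0.089 [-0.     -0.0001  0.0193]
0.091 [-0.      0.0007  0.0195]
at 29.85 [0.3794 0.2813 0.2107] [ 3.1329 -0.0022 -1.4944] shift [-11.5 -69.6  30.1] turn [ 0.0086 -0.0022  0.0026] F [ 0.3 -0.  -1.3]
```

Request:
move_arm --rows "-3 -15 0 0.0086 -0.002 0.002;-3 -18 0 0 0 0;-3 -18 0 0 0 0;-2 -12 0 0 0 0;0 -5 0 0 0 0;0 0 15 0 0 0;0 0 15 0 0 0;0 0 0 0 0 0;0 0 0 0 0 0"

```text
time_s: 30.98
ee_pos: [0.4517, 0.2961, 0.1774]
eef_rot: [-3.141, -0.001, -1.5]
force: [-0.2, 0.6, -0.5]
grip_width: 0.0388
```

```bash
python3 - <<'E'
from m import *
go(.4477,.2979,.165,-1.497)
E
```

```text
at 30.975 [0.4517 0.2961 0.1774] [-3.1408 -0.0005 -1.5   ] shift [-2.1  3.9 12.4] turn [-0.0008 -0.0005 -0.003 ] F [-0.2  0.6 -0.5]
```

Request:
move_arm --rows "-2 3.9 4 0 0 -0.003;0 0 8 0 0 0;0 0 0 0 0 0;0 0 0 0 0 0"

```text
time_s: 31.48
ee_pos: [0.4474, 0.2982, 0.1653]
eef_rot: [-3.14, -0.0, -1.496]
force: [-0.4, -0.2, -0.9]
grip_width: 0.0386
```

```bash
python3 - <<'E'
from m import *
go(.4477,.2979,.1425,-1.497)
cam("wrist","w12")
E
```

```text
at 31.475 [0.4474 0.2982 0.1653] [-3.1398 -0.     -1.4964] shift [ 0.3 -0.3 22.8] turn [-0.0018 -0.      0.0006] F [-0.4 -0.2 -0.9]
```

View pics/w12.png

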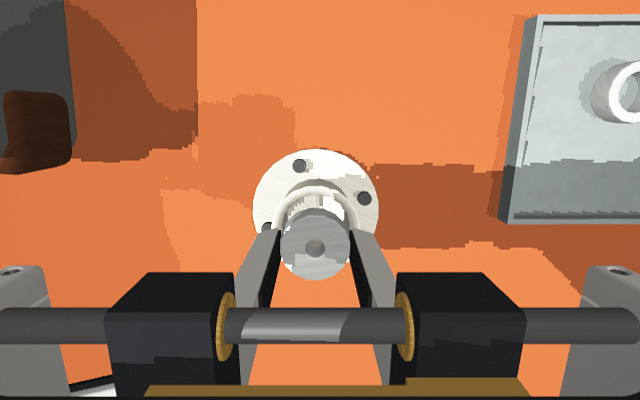

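The held ring sits symmetrically above the bore; the sleeve's flange spans columns 253–378. Now I'll lower it into the mouth.

Request:
move_arm --rows "0.3 -0.3 7 -0.002 0 0;0 0 7 0 0 0;0 0 4 0 0 0;0 0 2 0 0 0;0 0 0 0 0 0"

```text
time_s: 32.15
ee_pos: [0.4478, 0.2978, 0.1437]
eef_rot: [3.141, -0.0, -1.497]
force: [-0.1, 0.8, -1.5]
grip_width: 0.0391
```

```bash
python3 - <<'E'
from m import *
go(.4477,.2979,.1425,-1.497)
E
```

```text
at 32.15 [0.4478 0.2978 0.1437] [ 3.141  -0.0002 -1.4966] shift [-0.1  0.   1.2] turn [ 0.0006 -0.0002  0.0004] F [-0.1  0.8 -1.5]
```

Request:
move_arm --rows "0 0 1.5 0 0 0;0 0 0 0 0 0;0 0 0 0 0 0"

```text
time_s: 32.52
ee_pos: [0.4479, 0.2978, 0.1424]
eef_rot: [-3.142, 0.0, -1.497]
force: [0.2, 0.6, -1.6]
grip_width: 0.0386
```

Request:
move_arm --rows "0 0 0 0 0 0;0 0 0 0 0 0;0 0 0 0 0 0;0 0 0 0 0 0;0 0 -15 0 0 0;0 0 -30 0 0 0;0 0 -30 0 0 0;0 0 0 0 0 0" --grip 0.5

```text
time_s: 33.52
ee_pos: [0.4482, 0.298, 0.2231]
eef_rot: [-3.139, 0.001, -1.497]
force: [-0.3, 0.2, 0.0]
grip_width: 0.0706
```

```bash
python3 - <<'E'
from m import *
go(.5494,.0939,.2,-1.497)
c=cam("wrist","w13"); 
E
```

```text
at 33.525 [0.4482 0.298  0.2231] [-3.1392  0.0012 -1.4966] shift [211.1 -85.8  23. ] turn [-0.0024  0.0012  0.0004] F [-0.3  0.2  0. ]
```

View pics/w13.png

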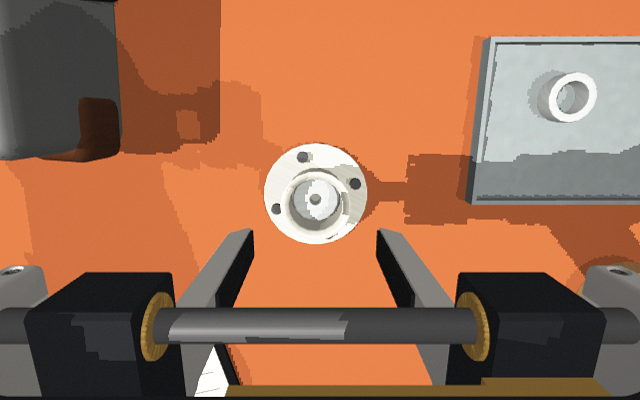

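The small ring is in the bore, with its hole at (316,199). Next is the wide ring.

```bash
python3 - <<'E'
from m import *
c=cam("wrist"); P=cloud(c)
uv=proj(c,[.448,.298,.022])[0].astype(int);x,y=uv
Q=P[y-12:y+13,x-14:x+15].reshape(-1,3); r=np.hypot(Q[:,0]-.448,Q[:,1]-.298); s=Q[(r<.016)&(r>.008)]
A=np.linalg.lstsq(np.c_[s[:,0]-.448,s[:,1]-.298,np.ones(len(s))],s[:,2],rcond=None)[0];print(A,len(s),s[:,2].std())
go(.5494,.0939,.2,-1.497)
E
```

```text
[0.001  0.0057 0.0227] 462 0.0006707891271855171
at 33.625 [0.4475 0.2976 0.2204] [ 3.1403 -0.0005 -1.4966] shift [210.7 -86.6  20.4] turn [ 0.0013 -0.0005  0.0004] F [-1.  -0.2  0.1]
```

Request:
move_arm --rows "10 -4 0 -0.002 0 0;25 -10 0 0 0 0;30 -12 0 0 0 0;30 -12 0 0 0 0;30 -12 0 0 0 0;30 -12 0 0 0 0;26 -10 0 0 0 0;15 -6 0 0 0 0;8 -4 0 0 0 0;0 0 0 0 0 0;0 0 0 0 0 0"

```text
time_s: 35.0
ee_pos: [0.5459, 0.0898, 0.2119]
eef_rot: [3.124, -0.003, -1.496]
force: [-0.3, -0.8, 1.2]
grip_width: 0.0706
```

```bash
python3 - <<'E'
from m import *
go(.5494,.0939,.2,-1.497)
E
```

```text
at 35.0 [0.5459 0.0898 0.2119] [ 3.1238 -0.0032 -1.4965] shift [-3.9 -4.  11.8] turn [ 0.0178 -0.0032  0.0005] F [-0.3 -0.8  1.2]
```

Depth shows the small ring flat, with its top at 22.7 mm. I'll level the tool over the wide ring and measure it.

Request:
move_arm --rows "-4 -4 0 0.018 -0.003 0;0 0 0 0 0 0;0 0 0 0 0 0"

```text
time_s: 35.38
ee_pos: [0.5495, 0.0957, 0.212]
eef_rot: [-3.14, 0.0, -1.495]
force: [0.2, 0.3, 0.0]
grip_width: 0.0702
```

```bash
python3 - <<'E'
from m import *
c=cam("wrist","w14"); x,y=proj(c,[.5494,.0939,.02])[0].astype(int)
for lo in (190,215):print(np.array(circ(plane(c,blob(c,(x-34,y-32,x+34,y+32),lo),.02))))
go(.5494,.0939,.109,-1.497)
E
```

```text
[0.5492 0.0936 0.0198]
[0.5494 0.0936 0.0196]
at 35.425 [0.5495 0.0957 0.212 ] [-3.1398  0.0001 -1.4946] shift [  1.8   0.4 103. ] turn [-0.0018  0.0001  0.0024] F [-0.8 -0.1 -0.3]
```

View pics/w14.png

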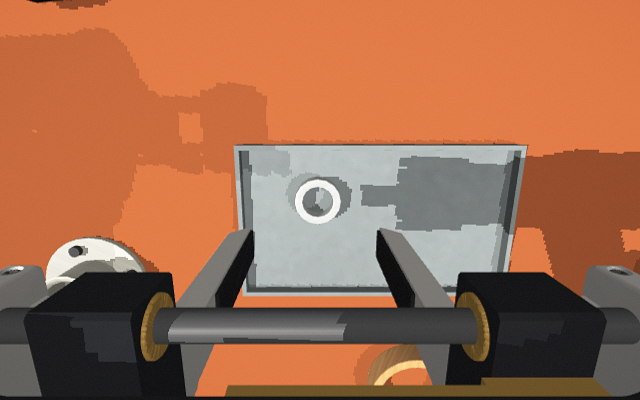

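The wide ring is at (318,202), between the fingers. Descending.

Request:
move_arm --rows "1.8 0.4 15 -0.002 0 0.002;0 0 20 0 0 0;0 0 22 0 0 0;0 0 20 0 0 0;0 0 12 0 0 0;0 0 5 0 0 0;0 0 0 0 0 0;0 0 0 0 0 0"

```text
time_s: 36.42
ee_pos: [0.5483, 0.093, 0.1115]
eef_rot: [3.139, 0.0, -1.498]
force: [0.4, -0.0, 0.1]
grip_width: 0.0705
```

```bash
python3 - <<'E'
from m import *
go(.5493,.0937,.109,-1.497)
E
```

```text
at 36.425 [0.5483 0.093  0.1115] [ 3.1392  0.     -1.4977] shift [-0.7 -1.1  2.4] turn [ 0.0024  0.     -0.0007] F [ 0.4 -0.   0.1]
```

Request:
move_arm --rows "-0.7 -1.1 1.5 0.0024 0 0;0 0 1 0 0 0;0 0 0 0 0 0;0 0 0 0 0 0"

```text
time_s: 36.92
ee_pos: [0.5498, 0.0939, 0.1099]
eef_rot: [-3.139, 0.0, -1.498]
force: [-0.2, 0.2, -0.1]
grip_width: 0.0702
```

```bash
python3 - <<'E'
from m import *
go(.5493,.0937,.109,-1.497)
E
```

```text
at 36.925 [0.5498 0.0939 0.1099] [-3.1394  0.0001 -1.4976] shift [0.1 0.6 0.9] turn [-0.0022  0.0001 -0.0006] F [-0.2  0.2 -0.1]
```

Request:
move_arm --rows "0 0 0 0 0 0;0 0 0 0 0 0;0 0 0 0 0 0;0 0 0 0 0 0;0 0 0 0 0 0" --grip -1 --newtons 30

```text
time_s: 37.55
ee_pos: [0.5499, 0.0939, 0.11]
eef_rot: [-3.139, 0.0, -1.498]
force: [-0.7, 0.5, -0.5]
grip_width: 0.0384
```

```bash
python3 - <<'E'
from m import *
go(.5493,.0937,.109,-1.497)
E
```

```text
at 37.55 [0.5499 0.0939 0.11  ] [-3.1394  0.0001 -1.4977] shift [0.1 0.6 1. ] turn [-0.0022  0.0001 -0.0007] F [-0.7  0.5 -0.5]
```

Request:
move_arm --rows "0 0 -5 0 0 0;0 0 -15 0 0 0;0 0 -20 0 0 0;0 0 -20 0 0 0;0 0 -20 0 0 0;0 0 -15 0 0 0;0 0 0 0 0 0;0 0 0 0 0 0"

```text
time_s: 38.55
ee_pos: [0.5495, 0.0939, 0.2125]
eef_rot: [-3.137, 0.0, -1.498]
force: [-0.0, 0.3, -1.7]
grip_width: 0.0386
```

```bash
python3 - <<'E'
from m import *
go(.4477,.2979,.2,-1.497); print(sensors.get_obs()["grip_width"])
cam("wrist","w15")
E
```

```text
at 38.55 [0.5495 0.0939 0.2125] [-3.1371  0.0001 -1.4976] shift [-210.9   86.7   12.1] turn [-0.0045  0.0001 -0.0006] F [-0.   0.3 -1.7]
0.038618805958013536
```

View pics/w15.png

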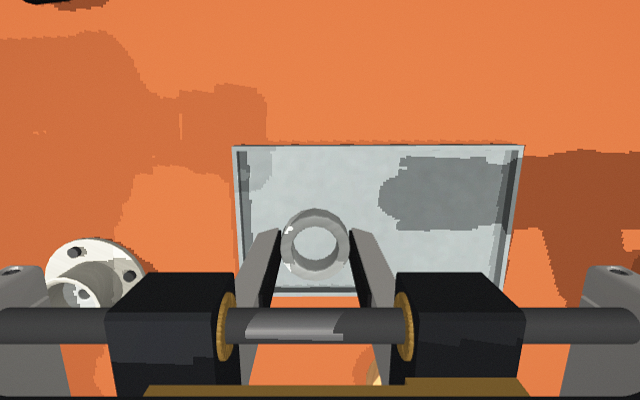

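The wide ring is held flat, centred at (315,245).

Request:
move_arm --rows "-10 4 0 -0.004 0 0;-25 10 0 0 0 0;-30 12 0 0 0 0;-30 12 0 0 0 0;-30 12 0 0 0 0;-30 13 0 0 0 0;-26 11 0 0 0 0;-15 7 0 0 0 0;-8 3 0 0 0 0;0 0 0 0 0 0;0 0 0 0 0 0"

```text
time_s: 39.98
ee_pos: [0.4442, 0.2995, 0.2078]
eef_rot: [3.132, -0.002, -1.498]
force: [1.1, 0.3, 0.1]
grip_width: 0.0385
```

```bash
python3 - <<'E'
from m import *
go(.4483,.2979,.165,-1.497)
E
```

```text
at 39.975 [0.4442 0.2995 0.2078] [ 3.1323 -0.0022 -1.4977] shift [ 1.8 -4.4 42.7] turn [ 0.0093 -0.0021 -0.0007] F [1.1 0.3 0.1]
```

Request:
move_arm --rows "1.8 -4.4 5 0.0093 -0.002 -0.001;0 0 15 0 0 0;0 0 15 0 0 0;0 0 5 0 0 0;0 0 0 0 0 0;0 0 0 0 0 0"

```text
time_s: 40.72
ee_pos: [0.4496, 0.2965, 0.164]
eef_rot: [3.141, -0.001, -1.499]
force: [0.3, -0.3, -0.6]
grip_width: 0.0385
```

```bash
python3 - <<'E'
from m import *
go(.4483,.2979,.1430,-1.497)
E
```

```text
at 40.725 [0.4496 0.2965 0.164 ] [ 3.1409 -0.0008 -1.4988] shift [-1.5  1.1 21. ] turn [ 0.0007 -0.0008 -0.0018] F [ 0.3 -0.3 -0.6]
```

Request:
move_arm --rows "-1.5 1.1 3 0.0007 0 -0.002;0 0 6 0 0 0;0 0 4 0 0 0;0 0 0 0 0 0;0 0 0 0 0 0"

```text
time_s: 41.35
ee_pos: [0.4484, 0.2982, 0.1506]
eef_rot: [-3.141, -0.0, -1.496]
force: [0.3, -0.7, -0.7]
grip_width: 0.0383
```

```bash
python3 - <<'E'
from m import *
go(.4483,.2979,.1430,-1.497)
E
```

```text
at 41.35 [0.4484 0.2982 0.1506] [-3.1406 -0.0003 -1.4963] shift [0.3 0.1 7.6] turn [-0.001  -0.0003  0.0007] F [ 0.3 -0.7 -0.7]
```

Request:
move_arm --rows "0.3 0 4 0 0 0;0 0 2.5 0 0 0;0 0 1.5 0 0 0;0 0 0 0 0 0;0 0 0 0 0 0"

```text
time_s: 41.98
ee_pos: [0.4485, 0.2979, 0.1422]
eef_rot: [-3.14, -0.0, -1.496]
force: [0.5, -0.5, -0.9]
grip_width: 0.0383
```

Request:
move_arm --rows "0 0 0 0 0 0;0 0 0 0 0 0;0 0 0 0 0 0;0 0 0 0 0 0;0 0 -15 0 0 0;0 0 -30 0 0 0;0 0 -30 0 0 0;0 0 0 0 0 0;0 0 0 0 0 0" --grip 0.5

```text
time_s: 43.1
ee_pos: [0.4484, 0.2979, 0.2226]
eef_rot: [-3.138, 0.001, -1.496]
force: [0.3, 0.5, -0.3]
grip_width: 0.0705
```

```bash
python3 - <<'E'
from m import *
go(.3822,-.2987,.26,-1.497)
c=cam("wrist","w16"); P=cloud(c)
x,y=proj(c,[.448,.298,.038])[0].astype(int)
Q=P[y-22:y+23,x-22:x+23].reshape(-1,3); r=np.hypot(Q[:,0]-.448,Q[:,1]-.298); s=Q[(r<.019)&(r>.014)]
A=np.linalg.lstsq(np.c_[s[:,0]-.448,s[:,1]-.298,np.ones(len(s))],s[:,2],rcond=None)[0];print(A,len(s),s[:,2].std())
s=Q[r<.01];print("inner z",np.median(s[:,2]))
E
```

```text
at 43.1 [0.4484 0.2979 0.2226] [-3.1385  0.0007 -1.4964] shift [590.  110.3 -38.2] turn [-0.0031  0.0007  0.0006] F [ 0.3  0.5 -0.3]
[-0.0006  0.0021  0.0385] 717 0.0006964637889582402
inner z 0.022282122798533227
```

View pics/w16.png

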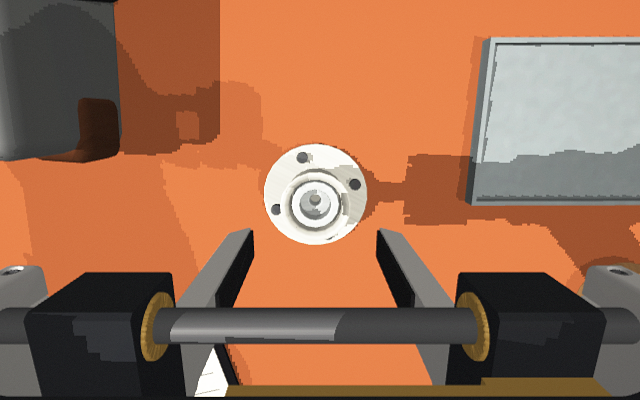

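Both rings are seated flat: the upper ring's top is at 38.5 mm, and through its hole the lower ring's face shows at 22.3 mm. Next I'll fetch the tin.

Request:
move_arm --rows "0 0 -30 -0.003 0 0;15 3 -30 0 0 0;35 7 0 0 0 0;45 8 0 0 0 0;45 8 0 0 0 0;45 8 0 0 0 0;45 8 0 0 0 0;45 9 0 0 0 0;45 9 0 0 0 0;45 9 0 0 0 0;45 9 0 0 0 0;45 9 0 0 0 0;45 9 0 0 0 0;35 7 0 0 0 0;20 4 0 0 0 0;10 2 0 0 0 0;0 0 0 0 0 0;0 0 0 0 0 0" --grip 1

```text
time_s: 45.4
ee_pos: [0.3763, -0.2906, 0.2728]
eef_rot: [3.122, 0.005, -1.495]
force: [0.3, -0.0, 0.3]
grip_width: 0.0939
```

```bash
python3 - <<'E'
from m import *
go(.3823,-.2989,.26,-1.4975)
E
```

```text
at 45.4 [ 0.3763 -0.2906  0.2728] [ 3.1217  0.0047 -1.4951] shift [ 8.8 -5.6 12.7] turn [0.0199 0.0047 0.0025] F [ 0.3 -0.   0.3]
```

Request:
move_arm --rows "8.8 -5.5 0 0.02 0.005 0.002;0 0 0 0 0 0;0 0 0 0 0 0"

```text
time_s: 45.78
ee_pos: [0.3834, -0.2984, 0.2728]
eef_rot: [-3.14, -0.001, -1.495]
force: [-0.6, 0.3, 0.3]
grip_width: 0.0941
```

```bash
python3 - <<'E'
from m import *
c=cam("wrist","w17");pickle.dump(c,open("w17.pkl","wb"))
go(.3823,-.2989,.156,-1.4975)
x,y=proj(c,[.3823,-.2989,.1])[0].astype(int)
cv2.imwrite("pics/w17c.png",cv2.resize(c["color"][y-40:y+40,x-40:x+40],None,fx=6,fy=6,interpolation=cv2.INTER_NEAREST)); print(x,y)
for lo in(150,180,215): print(cv2.minAreaRect((plane(c,blob(c,(x-37,y-32,x+37,y+32),lo),.099)[:,:2]*1e3).astype(np.float32)))
E
```

```text
at 45.825 [ 0.3834 -0.2984  0.2728] [-3.1396 -0.0009 -1.4954] shift [  0.3   1.4 116.8] turn [-0.002  -0.0009  0.0021] F [-0.1  0.3 -0.4]
314 209
((381.6880187988281, -299.2032470703125), (44.01854705810547, 49.75745391845703), 4.353666305541992)
((381.43572998046875, -299.2940979003906), (43.290489196777344, 49.424354553222656), 3.9143033027648926)
((381.71795654296875, -299.1612243652344), (42.34891891479492, 49.2596549987793), 4.353688716888428)
```

View pics/w17.png

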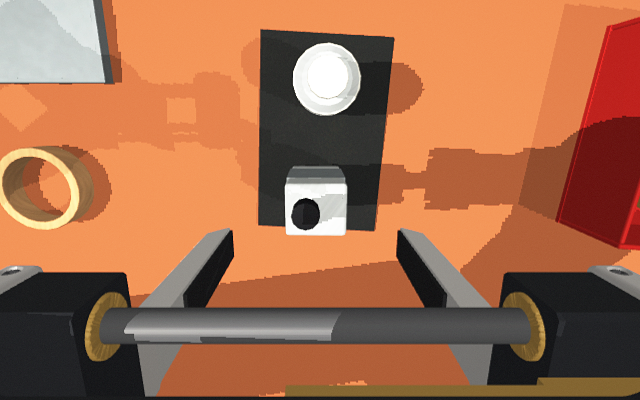

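The tin stands at (316,205) and measures at (0.3816, -0.2991), which agrees with where it was set down.

Request:
move_arm --rows "0.3 1.5 15 -0.002 -0.001 0.002;0 0 22 0 0 0;0 0 25 0 0 0;0 0 22 0 0 0;0 0 15 0 0 0;0 0 8 0 0 0;0 0 0 0 0 0;0 0 0 0 0 0"

```text
time_s: 46.82
ee_pos: [0.3808, -0.2981, 0.1591]
eef_rot: [3.14, 0.001, -1.498]
force: [-0.1, -0.1, 0.3]
grip_width: 0.094
```

```bash
python3 - <<'E'
from m import *
go(.3816,-.2991,.156,-1.4975)
E
```

```text
at 46.825 [ 0.3808 -0.2981  0.1591] [ 3.1401  0.0012 -1.4977] shift [ 1.1 -0.7  3.1] turn [ 0.0015  0.0012 -0.0002] F [-0.1 -0.1  0.3]
```

Request:
move_arm --rows "1.1 -0.7 2 0.0015 0.001 0;0 0 1 0 0 0;0 0 0 0 0 0;0 0 0 0 0 0"

```text
time_s: 47.32
ee_pos: [0.382, -0.2995, 0.1571]
eef_rot: [-3.14, -0.002, -1.498]
force: [0.5, 0.1, -0.8]
grip_width: 0.0942
```

```bash
python3 - <<'E'
from m import *
go(.3816,-.2991,.156,-1.4975)
E
```

```text
at 47.325 [ 0.382  -0.2995  0.1571] [-3.1399 -0.0015 -1.4977] shift [-0.4  0.4  1.1] turn [-0.0017 -0.0015 -0.0002] F [ 0.5  0.1 -0.8]
```

Request:
move_arm --rows "0 0 0 0 0 0;0 0 0 0 0 0;0 0 0 0 0 0;0 0 0 0 0 0;0 0 0 0 0 0;0 0 0 0 0 0" --grip -1 --newtons 25

```text
time_s: 48.08
ee_pos: [0.382, -0.2995, 0.1572]
eef_rot: [-3.14, -0.002, -1.498]
force: [0.1, -0.3, -0.3]
grip_width: 0.0499
```

```bash
python3 - <<'E'
from m import *
go(.3816,-.2991,.156,-1.4975)
E
```

```text
at 48.075 [ 0.382  -0.2995  0.1572] [-3.1399 -0.0015 -1.4977] shift [-0.4  0.4  1.2] turn [-0.0017 -0.0015 -0.0002] F [ 0.1 -0.3 -0.3]
```

Request:
move_arm --rows "0 0 -5 0 0 0;0 0 -15 0 0 0;0 0 -20 0 0 0;0 0 -20 0 0 0;0 0 -20 0 0 0;0 0 0 0 0 0;0 0 0 0 0 0"

```text
time_s: 48.95
ee_pos: [0.3812, -0.2989, 0.2422]
eef_rot: [-3.141, -0.001, -1.498]
force: [0.1, 0.5, -3.4]
grip_width: 0.0502
```

```bash
python3 - <<'E'
from m import *
go(.4962,.0876,.24,-1.4975)
E
```

```text
at 48.95 [ 0.3812 -0.2989  0.2422] [-3.1406 -0.0009 -1.4977] shift [-377.  -142.9    2.1] turn [-0.001  -0.0009 -0.0002] F [ 0.1  0.5 -3.4]
```

Request:
move_arm --rows "-15 -6 0 0 0 0;-30 -11 0 0 0 0;-38 -14 0 0 0 0;-38 -14 0 0 0 0;-38 -14 0 0 0 0;-38 -14 0 0 0 0;-38 -15 0 0 0 0;-38 -15 0 0 0 0;-35 -14 0 0 0 0;-30 -12 0 0 0 0;-20 -8 0 0 0 0;-10 -4 0 0 0 0;0 0 0 0 0 0;0 0 0 0 0 0"

```text
time_s: 50.7
ee_pos: [0.4932, 0.1001, 0.2343]
eef_rot: [3.129, 0.004, -1.496]
force: [-0.1, 0.1, -3.7]
grip_width: 0.0502
```

```bash
python3 - <<'E'
from m import *
go(.4966,.0876,.175,-1.4975)
E
```

```text
at 50.7 [0.4932 0.1001 0.2343] [ 3.1289  0.0043 -1.4956] shift [13.  -3.2 59.3] turn [0.0127 0.0042 0.002 ] F [-0.1  0.1 -3.7]
```

Request:
move_arm --rows "7 -2 0 0.0127 0.004 0.002;6 -1.2 5 0 0 0;0 0 18 0 0 0;0 0 18 0 0 0;0 0 12 0 0 0;0 0 5 0 0 0;0 0 0 0 0 0;0 0 0 0 0 0"

```text
time_s: 51.7
ee_pos: [0.4982, 0.0827, 0.1747]
eef_rot: [-3.139, -0.0, -1.502]
force: [0.1, -0.1, -3.6]
grip_width: 0.05
```

```bash
python3 - <<'E'
from m import *
go(.4966,.0876,.1582,-1.4975)
E
```

```text
at 51.7 [0.4982 0.0827 0.1747] [-3.1388 -0.0005 -1.5022] shift [-5.1  1.3 16.5] turn [-0.0028 -0.0005 -0.0047] F [ 0.1 -0.1 -3.6]
```

Request:
move_arm --rows "-4.5 1.2 3 -0.003 0 -0.0047;0 0 4 0 0 0;0 0 3 0 0 0;0 0 0 0 0 0;0 0 0 0 0 0"

```text
time_s: 52.32
ee_pos: [0.4968, 0.0876, 0.1647]
eef_rot: [-3.141, -0.0, -1.497]
force: [0.5, -0.8, -4.1]
grip_width: 0.0499
```

```bash
python3 - <<'E'
from m import *
go(.4966,.0876,.1582,-1.4975)
E
```

```text
at 52.325 [0.4968 0.0876 0.1647] [-3.1408 -0.0004 -1.4968] shift [-0.   0.2  6.5] turn [-0.0008 -0.0004  0.0007] F [ 0.5 -0.8 -4.1]
```

Request:
move_arm --rows "0 0.2 3 -0.001 0 -0.001;0 0 2 0 0 0;0 0 1 0 0 0;0 0 0 0 0 0;0 0 0 0 0 0"

```text
time_s: 52.95
ee_pos: [0.4967, 0.0875, 0.1584]
eef_rot: [3.142, -0.0, -1.496]
force: [-0.1, 0.1, -4.5]
grip_width: 0.0498
```

```bash
python3 - <<'E'
from m import *
go(.4966,.0876,.1582,-1.4975)
E
```

```text
at 52.95 [0.4967 0.0875 0.1584] [ 3.1415 -0.0004 -1.4958] shift [-0.1  0.1  0.2] turn [ 0.0001 -0.0004  0.0017] F [-0.1  0.1 -4.5]
```

Request:
move_arm --rows "0 0 0.6 0 0 0.0015;0 0 0.6 0 0 0;0 0 0 0 0 0;0 0 0 0 0 0"

```text
time_s: 53.45
ee_pos: [0.4969, 0.0876, 0.1582]
eef_rot: [-3.141, -0.0, -1.497]
force: [0.3, -0.7, -2.2]
grip_width: 0.0497
```

```bash
python3 - <<'E'
from m import *
go(.4966,.0876,.1582,-1.4975)
E
```

```text
at 53.45 [0.4969 0.0876 0.1582] [-3.1406 -0.0004 -1.4975] shift [-0.1  0.3  0. ] turn [-0.001  -0.0004  0.    ] F [ 0.3 -0.7 -2.2]
```

The tin is in contact and square, within 0.3 mm of its spot. Releasing.

Request:
move_arm --rows "0 0.2 0.3 0 0 0;0 0 0 0 0 0;0 0 0 0 0 0"

```text
time_s: 53.82
ee_pos: [0.4969, 0.0876, 0.1582]
eef_rot: [-3.14, -0.0, -1.497]
force: [-0.7, 1.4, -0.5]
grip_width: 0.0499
```

Request:
move_arm --rows "0 0 0 0 0 0;0 0 0 0 0 0;0 0 0 0 0 0;0 0 0 0 0 0;0 0 0 0 0 0;0 0 -10 0 0 0;0 0 -25 0 0 0;0 0 -35 0 0 0;0 0 -40 0 0 0;0 0 0 0 0 0;0 0 0 0 0 0" --grip 1

```text
time_s: 55.2
ee_pos: [0.4965, 0.0875, 0.2741]
eef_rot: [-3.138, -0.0, -1.498]
force: [-0.9, -0.4, -0.1]
grip_width: 0.0941
```

```bash
python3 - <<'E'
from m import *
go(.4813,-.2997,.26,-1.495)
c=cam("wrist","w18");pickle.dump(c,open("w18.pkl","wb"))
x,y=proj(c,[.496,.0876,.1])[0].astype(int);print(x,y)
for lo in(170,200,215): print(cv2.minAreaRect((plane(c,blob(c,(x-42,y-36,x+42,y+36),lo),.1)[:,:2]*1e3).astype(np.float32)))
E
```

```text
at 55.2 [0.4965 0.0875 0.2741] [-3.1381 -0.0003 -1.4975] shift [385.1  43.6  14.1] turn [-0.0035 -0.0004 -0.0025] F [-0.9 -0.4 -0.1]
314 208
((495.76727294921875, 92.78469848632812), (43.113040924072266, 58.95098876953125), 4.23542594909668)
((496.54541015625, 88.11133575439453), (42.24806213378906, 48.46527099609375), 4.242618083953857)
((496.126708984375, 88.34564208984375), (41.449249267578125, 47.44041061401367), 4.235607147216797)
```

View pics/w18.png

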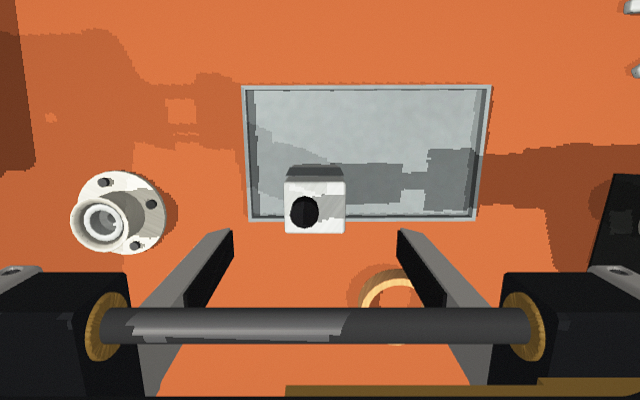

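The tin is back at (0.4963, 0.0880) with yaw 4.2°, against the original (0.496, 0.0876). Now the can.

Request:
move_arm --rows "20 2 0 -0.003 0 -0.002;40 4 0 0 0 0;45 5 0 0 0 0;45 5 0 0 0 0;45 5 0 0 0 0;45 5 0 0 0 0;45 5 0 0 0 0;42 5 0 0 0 0;30 4 0 0 0 0;15 2 0 0 0 0;6 0 0 0 0 0;0 0 0 0 0 0;0 0 0 0 0 0"

```text
time_s: 56.88
ee_pos: [0.4809, -0.3018, 0.2627]
eef_rot: [3.126, 0.008, -1.492]
force: [-0.5, 0.5, -0.4]
grip_width: 0.0942
```

```bash
python3 - <<'E'
from m import *
go(.4815,-.2997,.26,-1.495)
E
```

```text
at 56.875 [ 0.4809 -0.3018  0.2627] [ 3.1259  0.008  -1.4922] shift [-2.1 -0.8  2.7] turn [0.0157 0.008  0.0029] F [-0.5  0.5 -0.4]
```

Request:
move_arm --rows "-2.1 -0.8 0 0.0157 0.008 0.003;0 0 0 0 0 0;0 0 0 0 0 0"

```text
time_s: 57.25
ee_pos: [0.482, -0.2982, 0.2631]
eef_rot: [-3.14, -0.001, -1.494]
force: [-0.2, 0.1, 0.0]
grip_width: 0.0942
```

```bash
python3 - <<'E'
from m import *
c=cam("wrist","w19");pickle.dump(c,open("w19.pkl","wb"))
go(.4815,-.2997,.156,-1.495)
x,y=proj(c,[.4815,-.2997,.101])[0].astype(int);print(x,y)
cv2.imwrite("pics/w19c.png",cv2.resize(c["color"][y-42:y+42,x-42:x+42],None,fx=6,fy=6,interpolation=cv2.INTER_NEAREST))
for lo in(100,130,160): print(np.array(circ(plane(c,blob(c,(x-42,y-40,x+42,y+40),lo),.101))))
E
```

```text
at 57.3 [ 0.482  -0.2982  0.2631] [-3.1399 -0.0009 -1.4937] shift [  1.3   0.8 107.1] turn [-0.0017 -0.0009  0.0013] F [ 0.3 -0.1  0. ]
316 212
[ 0.4839 -0.2985  0.027 ]
[ 0.4826 -0.2993  0.0262]
[ 0.4816 -0.2989  0.0255]
```

View pics/w19c.png

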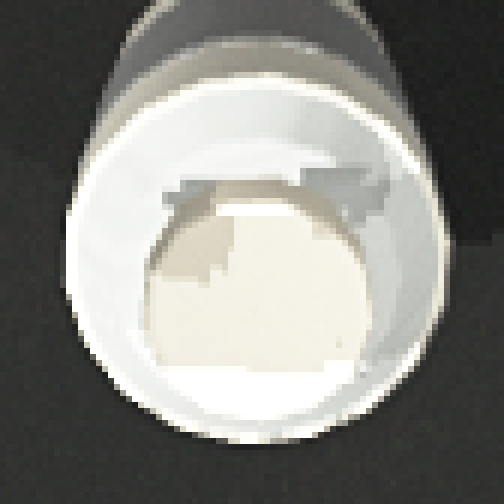

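```bash
python3 - <<'E'
from m import *
c=pickle.load(open("w19.pkl","rb"))
pts=np.array([(65,255),(447,255),(256,73),(256,443),(130,115),(385,115),(120,395),(395,395)])/6-.5+[316-42,212-42]
print(np.array(circ(plane(c,pts,.101))))
E
```

```text
[ 0.4806 -0.2998  0.0249]
```

Request:
move_arm --rows "1.3 0.8 15 -0.002 0 0.001;0 0 22 0 0 0;0 0 24 0 0 0;0 0 20 0 0 0;0 0 12 0 0 0;0 0 5 0 0 0;0 0 0 0 0 0;0 0 0 0 0 0"

```text
time_s: 58.3
ee_pos: [0.4803, -0.3, 0.1583]
eef_rot: [3.139, 0.0, -1.496]
force: [-0.2, -0.7, -0.4]
grip_width: 0.0937
```

```bash
python3 - <<'E'
from m import *
go(.4815,-.2997,.156,-1.495)
E
```

```text
at 58.3 [ 0.4803 -0.3     0.1583] [ 3.1395  0.     -1.4955] shift [-0.2 -1.2  2.3] turn [ 0.0021  0.     -0.0005] F [-0.2 -0.7 -0.4]
```

Request:
move_arm --rows "-0.2 -0.5 2 0.002 0 0;0 0 0.8 0 0 0;0 0 0 0 0 0;0 0 0 0 0 0"

```text
time_s: 58.8
ee_pos: [0.4812, -0.2999, 0.1565]
eef_rot: [-3.14, -0.001, -1.495]
force: [0.1, -0.7, -0.1]
grip_width: 0.094
```

Request:
move_arm --rows "0 0 0 0 0 0;0 0 0 0 0 0;0 0 0 0 0 0;0 0 0 0 0 0;0 0 0 0 0 0;0 0 0 0 0 0" --grip -1 --newtons 25

```text
time_s: 59.55
ee_pos: [0.4812, -0.2999, 0.1565]
eef_rot: [-3.14, -0.001, -1.495]
force: [0.6, 0.4, -0.3]
grip_width: 0.0498
```

```bash
python3 - <<'E'
from m import *
go(.4815,-.2997,.156,-1.495)
E
```

```text
at 59.55 [ 0.4812 -0.2999  0.1565] [-3.14   -0.0013 -1.4954] shift [-0.2 -0.3  0.5] turn [-0.0016 -0.0013 -0.0004] F [ 0.6  0.4 -0.3]
```

Request:
move_arm --rows "0 0 -5 0 0 0;0 0 -15 0 0 0;0 0 -20 0 0 0;0 0 -20 0 0 0;0 0 0 0 0 0;0 0 0 0 0 0"

```text
time_s: 60.3
ee_pos: [0.4808, -0.2996, 0.2203]
eef_rot: [-3.14, -0.001, -1.495]
force: [0.5, -0.5, -2.7]
grip_width: 0.0498
```

```bash
python3 - <<'E'
from m import *
go(.5026,-.0138,.22,-1.495)
E
```

```text
at 60.3 [ 0.4808 -0.2996  0.2203] [-3.1405 -0.0009 -1.4955] shift [-283.3  -43.3    0.1] turn [-0.0011 -0.0009 -0.0005] F [ 0.5 -0.5 -2.7]
```

Request:
move_arm --rows "-12 -2 0 0 0 0;-24 -4 0 0 0 0;-28 -4 0 0 0 0;-28 -4 0 0 0 0;-28 -4 0 0 0 0;-28 -4 0 0 0 0;-28 -4 0 0 0 0;-28 -4 0 0 0 0;-27 -4 0 0 0 0;-22 -4 0 0 0 0;-12 -3 0 0 0 0;-6 -1 0 0 0 0;0 0 0 0 0 0;0 0 0 0 0 0"

```text
time_s: 62.05
ee_pos: [0.4988, -0.0104, 0.2134]
eef_rot: [3.131, 0.005, -1.494]
force: [-0.7, -0.2, -2.9]
grip_width: 0.0497
```

```bash
python3 - <<'E'
from m import *
go(.5026,-.0138,.175,-1.495)
E
```

```text
at 62.05 [ 0.4988 -0.0104  0.2134] [ 3.1312  0.005  -1.494 ] shift [ 3.8 -3.9 38.3] turn [0.0104 0.005  0.001 ] F [-0.7 -0.2 -2.9]
```

Request:
move_arm --rows "3.8 -3.9 3 0.0104 0.005 0.001;0 0 12 0 0 0;0 0 14 0 0 0;0 0 8 0 0 0;0 0 0 0 0 0;0 0 0 0 0 0"

```text
time_s: 62.8
ee_pos: [0.503, -0.0153, 0.1728]
eef_rot: [3.141, -0.0, -1.497]
force: [0.1, 0.2, -3.0]
grip_width: 0.0496
```

```bash
python3 - <<'E'
from m import *
go(.5026,-.0138,.1575,-1.495)
E
```

```text
at 62.8 [ 0.503  -0.0153  0.1728] [ 3.1408 -0.0002 -1.4967] shift [-1.5  0.2 15.3] turn [ 0.0008 -0.0002 -0.0017] F [ 0.1  0.2 -3. ]
```

Request:
move_arm --rows "-1.5 0.2 4 0.001 0 -0.0017;0 0 4 0 0 0;0 0 3 0 0 0;0 0 2 0 0 0;0 0 0 0 0 0;0 0 0 0 0 0"

```text
time_s: 63.55
ee_pos: [0.5029, -0.0136, 0.1596]
eef_rot: [-3.14, -0.0, -1.495]
force: [-1.0, -0.4, -2.7]
grip_width: 0.0499
```

```bash
python3 - <<'E'
from m import *
go(.5026,-.0138,.1575,-1.495)
E
```

```text
at 63.55 [ 0.5029 -0.0136  0.1596] [-3.14   -0.0004 -1.4947] shift [0.2 0.3 2.1] turn [-0.0016 -0.0004  0.0003] F [-1.  -0.4 -2.7]
```

Request:
move_arm --rows "0.2 0.3 1 -0.0016 0 0;0 0 1 0 0 0;0 0 0.6 0 0 0;0 0 0 0 0 0;0 0 0 0 0 0"

```text
time_s: 64.18
ee_pos: [0.5028, -0.0139, 0.1575]
eef_rot: [-3.141, -0.001, -1.495]
force: [0.2, -0.3, -2.4]
grip_width: 0.0496
```

```bash
python3 - <<'E'
from m import *
go(.5026,-.0138,.1575,-1.495)
E
```

```text
at 64.175 [ 0.5028 -0.0139  0.1575] [-3.1407 -0.0006 -1.4946] shift [-0.1  0.2  0. ] turn [-0.0009 -0.0006  0.0004] F [ 0.2 -0.3 -2.4]
```

Request:
move_arm --rows "0 0.2 0.6 0 0 0;0 0 0.4 0 0 0;0 0 0 0 0 0;0 0 0 0 0 0"

```text
time_s: 64.68
ee_pos: [0.5029, -0.0138, 0.1575]
eef_rot: [-3.14, -0.001, -1.495]
force: [-0.5, 1.4, 0.1]
grip_width: 0.0502
```

The load is off the arm (fz 0.1), so the can is down. Releasing and retreating.

Request:
move_arm --rows "0 0 0 0 0 0;0 0 0 0 0 0;0 0 0 0 0 0;0 0 0 0 0 0;0 0 0 0 0 0;0 0 -10 0 0 0;0 0 -25 0 0 0;0 0 -35 0 0 0;0 0 -40 0 0 0;0 0 -40 0 0 0;0 0 0 0 0 0;0 0 0 0 0 0" --grip 1

```text
time_s: 66.18
ee_pos: [0.5021, -0.0137, 0.3155]
eef_rot: [-3.137, -0.001, -1.495]
force: [-0.4, -0.1, -0.4]
grip_width: 0.0938
```

```bash
python3 - <<'E'
from m import *
go(.455,.03,.39,-1.495)
c=cam("wrist","w20");pickle.dump(c,open("w20.pkl","wb"))
E
```

```text
at 66.175 [ 0.5021 -0.0137  0.3155] [-3.1375 -0.0011 -1.4946] shift [-47.1  43.3 -74.8] turn [-0.0041 -0.0011  0.0004] F [-0.4 -0.1 -0.4]
```

View pics/w20.png

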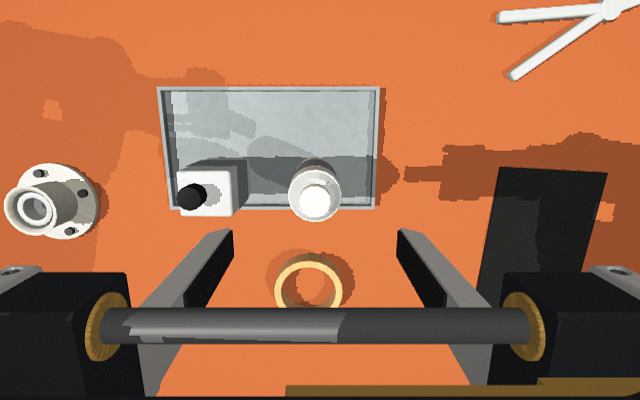

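The can is at (314,190) and the tin at (208,190), both back in the tray. I'll retreat to the first viewing pose for a final comparison.

Request:
move_arm --rows "0 0 -20 -0.004 0 0;-10 8 -20 0 0 0;-15 12 -20 0 0 0;-15 12 -15 0 0 0;-15 8 -5 0 0 0;-8 4 0 0 0 0;0 0 0 0 0 0;0 0 0 0 0 0"

```text
time_s: 67.22
ee_pos: [0.4513, 0.0483, 0.3916]
eef_rot: [3.13, 0.0, -1.495]
force: [-0.5, -0.5, 0.8]
grip_width: 0.094
```

```bash
python3 - <<'E'
from m import *
o=sensors.get_obs();print(o["time_s"],o["ee_pos"],o["eef_rot"])
c=cam("wrist","w21");pickle.dump(c,open("w21.pkl","wb"))
x,y=proj(c,[.496,.0877,.1])[0].astype(int)
for lo in(200,215,222): print("tin",cv2.minAreaRect((plane(c,blob(c,(x-27,y-24,x+27,y+24),lo),.1)[:,:2]*1e3).astype(np.float32)))
x,y=proj(c,[.5022,-.0138,.122])[0].astype(int);print(x,y)
print("cap",np.array(circ(plane(c,blob(c,(x-17,y-17,x+18,y+18),246),.122))))
cv2.imwrite("pics/w21c.png",cv2.resize(c["color"][y-35:y+35,x-35:x+35],None,fx=7,fy=7,interpolation=cv2.INTER_NEAREST))
cam("scene","s21")
E
```

```text
67.225 [0.4513 0.0483 0.3916] [ 3.1303  0.0003 -1.4947]
tin ((495.9362487792969, 88.53477478027344), (43.252967834472656, 48.02809143066406), 3.8850960731506348)
tin ((496.3468017578125, 88.45169067382812), (42.04019546508789, 48.1441535949707), 4.4006500244140625)
tin ((495.8212890625, 88.41134643554688), (40.991310119628906, 48.13822555541992), 4.391505718231201)
378 136
cap [ 0.5022 -0.0134  0.0132]
```

View pics/w21c.png

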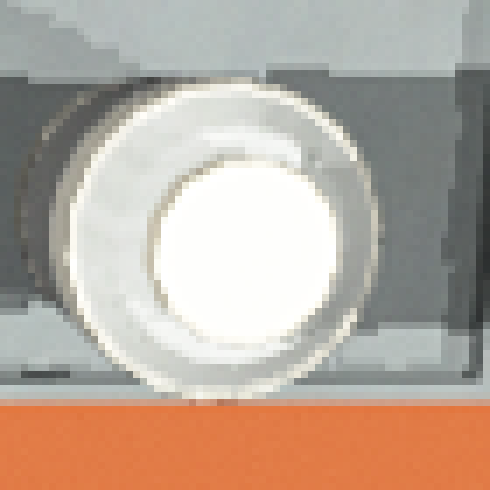

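View pics/s21.png

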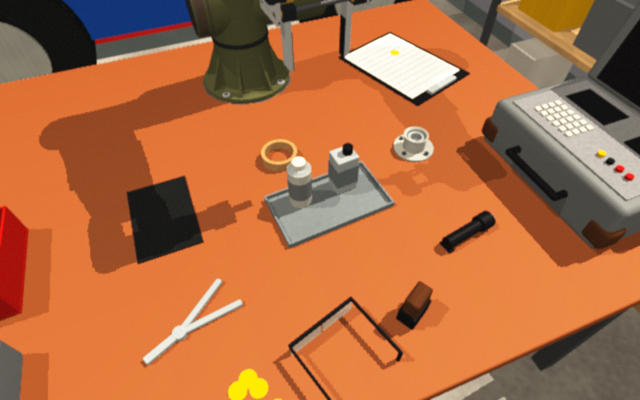

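The same measurement gives the cap within 0.7 mm and the tin within 0.8 mm of their first readings. The torch (468,230) and pliers (190,320) are where they were. Handing in.

```bash
python3 -c "
from station import ctrl
print(ctrl.hand_in())"
```

```text
the job is handed in; nothing more can be done
None
```

The job is done and was handed in at about 67 s of the 136 s allowed.

- **Clearing the tray:** I stood the can, then the tin, on the mat.
- **Rings:** With both standing there, I dropped the small-hole ring and then the wide-hole ring into the sleeve. Depth shows both seated flat: tops at about 22.5 and 38.5 mm above the bench, where 22 and 38 were expected.
- **Putting back:** The tin and then the can went back upright on their spots. The same wrist-camera measurement before and after differs by about 0.7 mm for the can and 0.8 mm for the tin. The tin's yaw is about 4.2°, as before.
- **Bystanders:** The torch and pliers look unmoved in the scene picture.

**Disagreements:**
- **Can on the mat:** The force reading was slow to show contact, so I pressed about 1 mm further than planned. The can's measured place there was about 0.8 mm off the arm's reading.
- **Ring heights:** Triangulation read the ring tops in the tray about 2 mm low (18 mm against 20). I used the stated heights for the rings.

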